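Fetch the sanding block from behind the finishing containers

TASK

Stand the jar, the can and the square flask from the plywood board on the black rubber mat, and only once all three stand there take the wooden sanding block that they hemmed in, lower it gently, standing upright, into the middle of the steel tin until it rests on the offcuts inside (how full the tin is differs each time), and let it go. Then put the jar, the can and the flask back on the board, each upright in the very place it stood at the start. Do not tip any of them over on the way.

Things in the scene. Friction and masses are not known exactly. Their poses are not given: they have to be found in the camera images.
- block_mid (a point): Sanding block of dark wood standing on end: 50 mm along its x (cork sole on the -x face), 40 along y, 80 high; 0.1 to 0.2 kg. The point is its centre, 40 mm above its foot; z up. It stands mid-board, axes as the board's, containers 6 to 17 mm from its left, right and front, a fixed stop 10 mm behind, so fingers fit only on its two y faces once the containers are gone.
- jar_mid (a point): Round amber glass jar with a black screw lid, 60 mm in diameter, 100 mm high, about 0.3 kg. The point is its centre, 50 mm above its foot; z up.
- can_mid (a point): Round bare aluminium can, 56 mm in diameter, 96 mm high, about 0.25 kg. The point is its centre, 48 mm above its foot; z up.
- flask_mid (a point): Square white plastic flask, 52 x 52 mm with rounded edges, straight sides up to 82 mm, then a black round cap (26 mm in diameter) up to 98 mm; about 0.25 kg. The point lies on its axis 49 mm above its foot; x and y square to its sides, z up.
- board: Fixed plywood board, 175 x 225 mm, 12 mm thick. Origin: underside, below the block; x to its back, y to its left. The containers stand, in changing order, on cork spots at (x, y) = (-63, 0), (0, 60), (0, -60) mm (+-3). Behind the block a fixed dark wood stop: x 35 to 47, y -25 to 25, top 72 mm above the bench. A brass pot and brass block (under 30 mm tall) at (-87, +-88) mm are no part of the job.
- mat_top (a point): Black rubber mat fixed on the bench, 260 mm along its x by 120 mm along its y, 4 mm thick; the point is the centre of its top face. It lies on the robot's left or right. It takes the three containers in a row along its x.
- tin_rim (a point): Open steel tin fixed on the bench, on the side across from the mat: 150 mm along its x, 120 along y, 75 high, opening 140 x 110 mm; the point is the centre of the opening at rim height. Level wooden offcuts on a springy bed fill it to 15 to 40 mm below the rim; they give 2 mm under 5 N, at most 12 mm. The block will stand out by 40 to 65 mm. Not gentle: dropping it over 10 mm, or pressing with over 40 N.
Mind the look-alikes: they are no part of the job. What is shaped like the part that bears block_mid but green, pink or red is not meant.

How it is judged:
On the way, in this order (a step that is already met when the one before it is completed fails the run):
1. jar, can and flask all stand released on the rubber mat, the block still on the board (x of jar_mid in the frame of mat_top between -0.125 and 0.125 m and y of jar_mid in the frame of mat_top between -0.055 and 0.055 m and z of jar_mid in the frame of mat_top below 0.058 m and angle between each of jar_mid, can_mid, flask_mid's own z axis and vertical below 0.12 rad and contact force between the fingers and jar below 0.1 N and linear speed of each of jar, can, flask below 0.03 m/s and angular speed of each of jar, can, flask below 0.3 rad/s and x of can_mid in the frame of mat_top between -0.125 and 0.125 m and y of can_mid in the frame of mat_top between -0.055 and 0.055 m and z of can_mid in the frame of mat_top below 0.056 m and contact force between the fingers and can below 0.1 N and x of flask_mid in the frame of mat_top between -0.125 and 0.125 m and y of flask_mid in the frame of mat_top between -0.055 and 0.055 m and z of flask_mid in the frame of mat_top below 0.057 m and contact force between the fingers and flask below 0.1 N and distance of block_mid from where it was at the start of the episode below 0.03 m), for 0.2 s.
2. the sanding block stands released in the tin while the three containers still stand on the mat (horizontal distance between block_mid and tin_rim below 0.02 m and z of block_mid in the frame of tin_rim below 0.03 m and angle between each of block_mid, jar_mid, can_mid, flask_mid's own z axis and vertical below 0.12 rad and linear speed of block below 0.03 m/s and angular speed of block below 0.3 rad/s and contact force between the fingers and block below 0.1 N and x of jar_mid in the frame of mat_top between -0.125 and 0.125 m and y of jar_mid in the frame of mat_top between -0.055 and 0.055 m and z of jar_mid in the frame of mat_top below 0.058 m and x of can_mid in the frame of mat_top between -0.125 and 0.125 m and y of can_mid in the frame of mat_top between -0.055 and 0.055 m and z of can_mid in the frame of mat_top below 0.056 m and x of flask_mid in the frame of mat_top between -0.125 and 0.125 m and y of flask_mid in the frame of mat_top between -0.055 and 0.055 m and z of flask_mid in the frame of mat_top below 0.057 m), for 0.2 s.
At the end, for the whole second after the job is handed in: The sanding block stands upright (within 0.12 rad), released and at rest in the tin, within 20 mm of the tin's centre seen from above, on the filling; the jar, the can and the flask each stand upright (within 0.12 rad), released and at rest within 15 mm of where they stood at the start (horizontal distance between block_mid and tin_rim below 0.02 m and z of block_mid in the frame of tin_rim below 0.03 m and angle between each of block_mid, jar_mid, can_mid, flask_mid's own z axis and vertical below 0.12 rad and linear speed of each of block, jar, can, flask below 0.03 m/s and angular speed of each of block, jar, can, flask below 0.3 rad/s and contact force between the fingers and block below 0.1 N and distance of each of jar_mid, can_mid, flask_mid from where it was at the start of the episode below 0.015 m and contact force between the fingers and jar below 0.1 N and contact force between the fingers and can below 0.1 N and contact force between the fingers and flask below 0.1 N); the robot touches nothing.
It fails at once if the block is dropped (falls freely for more than about 10 mm) (linear speed of block above 0.45 m/s and contact force between the fingers and block below 0.1 N).
It fails at once if the block is dropped or pressed onto the tin or its filling with more than 40 N (contact force between block and tin above 40 N).
It fails at once if the jar, the can, the flask or the block is tipped over (angle between any of jar_mid, can_mid, flask_mid, block_mid's own z axis and vertical above 0.6 rad).
It also fails if it takes over 138 s, if anything falls off the work surface, if the arm or the gripper's body presses on something with over 40 N, if the wrist force passes 120 N, or if a joint passes its speed limit or range.

ROBOT

A 6-joint arm with a two-finger parallel gripper is mounted at the origin on the work surface. World frame = base frame: x ahead of the robot, y to its left, z up, the work surface at z = 0. Lengths are in m, angles in rad, forces in N, time in s.
With the tool pointing down it reaches from about 0.275 to 0.75 m from the base axis. Payload 10.2 kg.
Tool frame: the origin (TCP) lies between the finger pads; the fingertips stand 8 mm ahead of it and the grasp point (between the pads) lies 11 mm behind it; z points along the fingers, y is the direction in which the jaws open and shut (so a half turn about z gives the same grasp; the last joint's range is limited). The gripper opens to 85 mm and grips with 20 to 120 N. Pads are 22 mm wide; open, the fingers measure 114 mm over their backs; the gripper's body (76 mm by 85 mm) begins 54 mm behind the grasp point. The pads swing forward as they close: fully open they stand 13 mm farther back than shut.
Start: joints at [0.956, 0.313, 1.498, -0, 1.331, -0.223], TCP at [0.2, 0.485, 0.239] pointing down, gripper open.
Joint ranges: [-2.94, 2.94], [-0.97, 2.17], [0.19, 2.56], [-1.23, 4.37], [0.02, 3.11], [-2.88, 2.88]. Speed limits (rad/s): [2.39, 2.39, 3.01, 3.14, 3.14, 3.14].

INTERFACE

Orientations are given as a unit quaternion [w, x, y, z].
In Python, from workcell import robot gives the robot as it stands.
- The arm moves only by the tool send_rows, never from a script. Its argument "plan" is one flat list of numbers, 7 for each row, row after row: the turn, a rotation vector about the tool's x, y, z in rad, then the shift along the tool's x, y, z in mm, then the finger opening in mm, from 0 to 85.4. In form: [wx, wy, wz, x, y, z, fingers, wx, wy, wz, x, y, z, fingers, ...]. A call has 1 to 8 rows; each row shifts and turns the pose as measured when the row begins, along the tool's axes as they then stand; what a row does not reach is not made up. A row lasts 1/10 s, in which the tool goes at most 50 mm and 8.59 degrees, less where a joint would pass 70% of its speed; a pose out of reach is approached as far as the arm can. A call with a gripper value outside its range is refused whole. The fingers move at their own pace and stop on an object; "grip_force" is the grip in N (left out, the last holds). Time passes only in rows, so rows that do not move let the fingers close. It gives the time, the measured TCP pose, the force and the opening at its end, in the units of the state.
- robot.read_state(): the state, without advancing time (a new reading comes with each control period).
- robot.capture(name): name is "scene" or "top"; returns a dict with "img" (400x640x3 uint8, red, green, blue), "vfov" (degrees; the focal length in pixels is half the picture's height over the tangent of half this angle, whatever the lens; pixels are square), "cx", "cy" (the principal point, pixels), "k1" (the pictures are not rectified: a ray, as slopes to the right and down, at radius r is drawn at 1 + k1 r^2 times it, then the intrinsics apply), "eye" and "attitude" of the camera in the world. Camera axes: x right, y down, z forward; pixel columns grow to the right and rows downward; lengths in m; the calibration is good to about 2 mm. A picture is of the moment at which its call begins. There is no depth.
- robot.sign_off(): hands the job in, once; it reports no verdict.
The state is a dict: "time_s": time; "qpos": joint angles; "joint_vel": joint speeds; "effort": joint torques, N m; "tcp_pos": TCP position; "tool_rot": TCP orientation; "ft_force": force on the tool from outside, world axes, zero at the start; "ft_torque": the same for the moment, N m; "gripper_width": opening from 0.0 (shut) to 1.0 (fully open).
Only numpy, scipy, OpenCV 4.12 (cv2) and the standard library are available. Lean on these libraries where they do the work, as an engineer would, in place of code of your own. Each camera call takes 0.05 s, during which the arm holds its last target. There are 200 camera calls.

## Working session

There is one attempt and no reset: what is moved stays moved. The work goes in short steps, Python scripts to look and compute and a tool call to move; the robot and the scene stay as the last step left them, time stands still between calls to the robot, and variables do not carry over. Pictures are saved under pics/ and viewed, about 12 in all and at most 16, crops included, and the job is handed in when it is done.

Besides the shell and the picture viewer there is one more tool, called as a command line: name --argument value ..., lists and objects as JSON in quotes. send_rows: Moves the arm, as the interface text tells. Its arguments: {"type":"object","properties":{"plan":{"type":"array"},"grip_force":{"type":"number"}},"required":["plan"]}

```bash
mkdir -p pics; ls; cat > h.py <<'E'
import numpy as np, cv2
from scipy.spatial.transform import Rotation as R
from workcell import robot
def Rq(q): return R.from_quat([q[1],q[2],q[3],q[0]]).as_matrix()
def ray(c,u,v):
    h,w=c['img'].shape[:2]; f=h/2/np.tan(np.radians(c['vfov'])/2)
    d=np.array([(u-c['cx'])/f,(v-c['cy'])/f]); s=d.copy()
    for _ in range(20): s=d/(1+c['k1']*(s@s))
    return np.array(c['eye']),Rm(c)@np.array([s[0],s[1],1])
def Rm(c):
    a=np.array(c['attitude']); return a if a.shape==(3,3) else Rq(a)
def onz(c,u,v,z):
    e,d=ray(c,u,v); return e+d*(z-e[2])/d[2]
def proj(c,P):
    h,w=c['img'].shape[:2]; f=h/2/np.tan(np.radians(c['vfov'])/2)
    p=Rm(c).T@(np.array(P)-np.array(c['eye'])); s=p[:2]/p[2]; s=s*(1+c['k1']*(s@s)); return s*f+[c['cx'],c['cy']]
def save(n,img): cv2.imwrite('pics/'+n,img[:,:,::-1])
E
python3 - <<'E'
from h import *
for n in('scene','top'):
    c=robot.capture(n); save(n+'0.png',c['img']); np.save(n+'0.npy',c,allow_pickle=True)
    print({k:c[k] for k in c if k!='img'})
s=robot.read_state(); print(s)
E
```

```text
pics
{'vfov': 54.88250613062988, 'cx': 324.79770165672795, 'cy': 196.59388704488032, 'k1': -0.08687462917568774, 'eye': array([ 1.25667488, -0.01766094,  0.5601616 ]), 'attitude': array([-0.34465808,  0.63542032,  0.60473542, -0.33428565])}
{'vfov': 45.7953585430532, 'cx': 324.5451265489885, 'cy': 202.24639170675758, 'k1': -0.002747546645316228, 'eye': array([ 0.27731404, -0.01284637,  1.38362295]), 'attitude': array([ 0.06645755, -0.70414933,  0.70458984, -0.05753493])}
{'time_s': 0.1, 'qpos': array([ 9.55583516e-01,  3.13420333e-01,  1.49833225e+00, -1.85331091e-05,
        1.33097855e+00, -2.23431358e-01]), 'joint_vel': array([-0.00025643, -0.00247036, -0.00274083, -0.00082539,  0.0010507 ,
       -0.00087897]), 'effort': array([ 3.22045227e-03, -4.12903190e+01, -2.60141838e+01, -1.42639924e-04,
        3.05515176e-03,  2.16598409e-05]), 'tcp_pos': array([0.20037303, 0.48503662, 0.2387897 ]), 'tool_rot': array([-2.23539632e-04,  1.94638108e-01,  9.80874958e-01, -5.23585747e-04]), 'ft_force': array([ 0.09982033, -0.1531472 , -0.00637976]), 'ft_torque': array([ 0.0178728 , -0.00438166,  0.0385884 ]), 'gripper_width': 1.0018912834862976}
```

View pics/scene0.png

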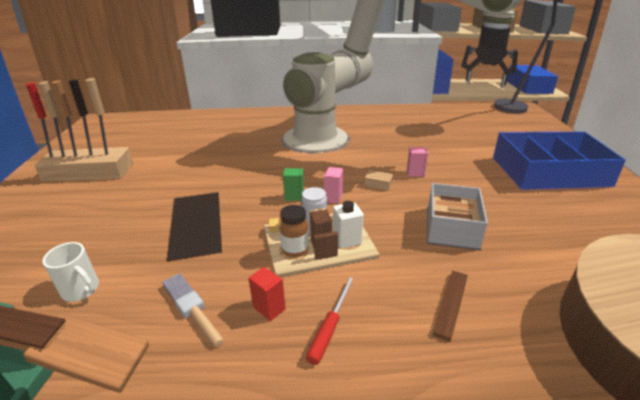

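View pics/top0.png

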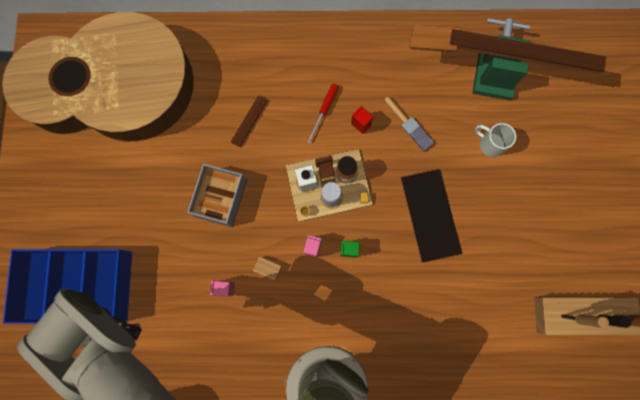

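Both views agree. The scene view has the robot at the far side, so its left and right are mirrored. In the top view the mat is at (432,215), the tin at (217,195) and the board at (330,185). The containers are the flask (305,177), jar (347,167) and can (331,194). The dark block is at (325,170), in front of the stop.
Look-alikes: green (350,248), pink (313,245), pink (221,288), red (362,120), brown bar (250,120) and wood pieces (266,267). I'll check the choice in a close crop.

```bash
python3 - <<'E'
from h import *
t=np.load('top0.npy',allow_pickle=True).item()['img']
s=np.load('scene0.npy',allow_pickle=True).item()['img']
a=cv2.resize(t[140:230,280:380],None,fx=6,fy=6,interpolation=cv2.INTER_CUBIC)
save('crop_t.png',a)
b=cv2.resize(s[180:275,255:385],None,fx=6,fy=6,interpolation=cv2.INTER_CUBIC)
save('crop_s.png',b)
save('crop_tin.png',cv2.resize(t[155:235,180:255],None,fx=6,fy=6,interpolation=cv2.INTER_CUBIC))
E
```

```text
(no output)
```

View pics/crop_t.png

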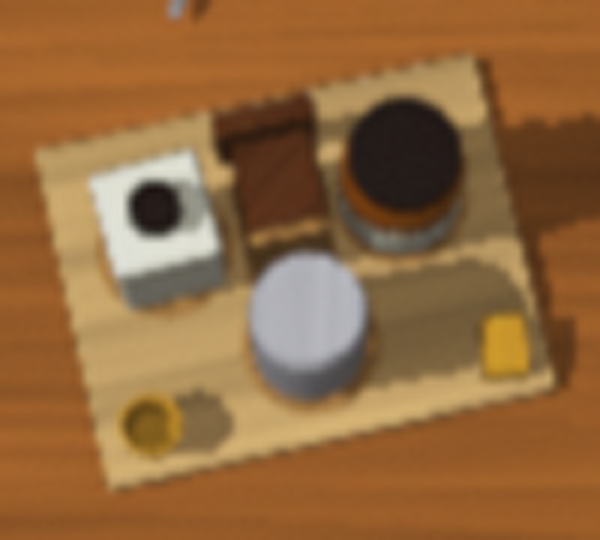

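View pics/crop_s.png

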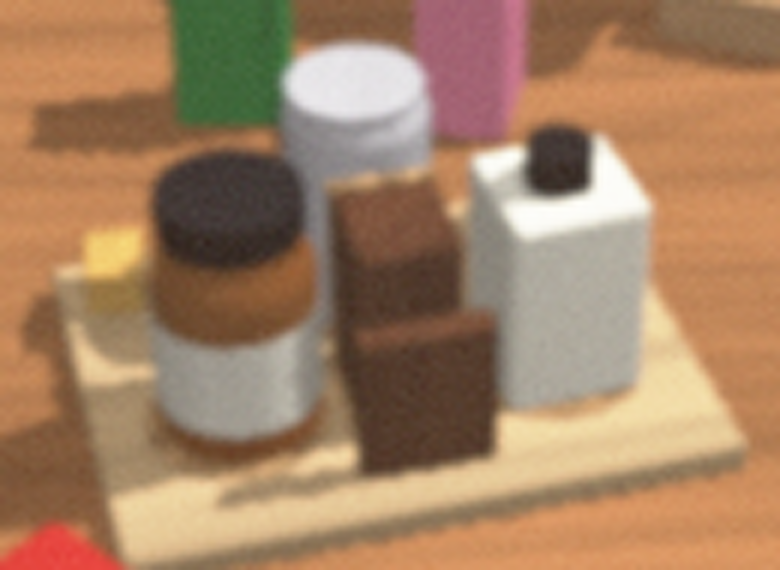

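View pics/crop_tin.png

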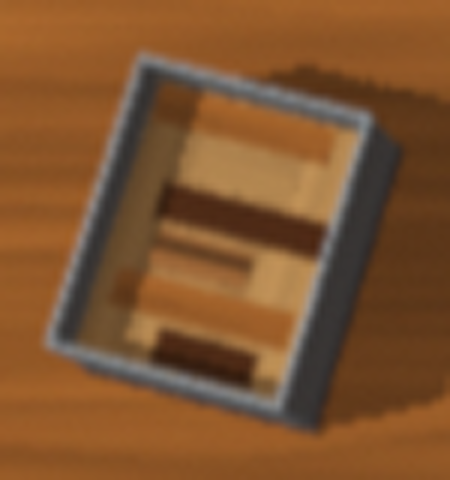

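The crops confirm the choice. The brown block with the cork sole towards the robot is at crop (280,190), the stop is behind it at (265,120), the flask is on the left, the jar on the right and the can in front. Next I turn pixels into positions.

```bash
cat > m0.py <<'E'
from h import *
c=np.load('top0.npy',allow_pickle=True).item(); s=np.load('scene0.npy',allow_pickle=True).item()
def T(p,z,o=(280,140)): return onz(c,o[0]+(p[0]+.5)/6-.5,o[1]+(p[1]+.5)/6-.5,z)[:2]
def S(p,z): return onz(s,255+(p[0]+.5)/6-.5,180+(p[1]+.5)/6-.5,z)[:2]
def quad(P):
    P=np.array(P); r=cv2.minAreaRect((P*1000).astype(np.float32)); return P.mean(0),r
np.set_printoptions(precision=4,suppress=True)
def yaw(P): # P: TL,TR,BR,BL in top image (up=+x,left=+y): back-left, back-right, front-right, front-left
    P=np.array(P); vx=(P[0]+P[1]-P[2]-P[3])/2; vy=(P[0]+P[3]-P[1]-P[2])/2
    return np.degrees([np.arctan2(vx[1],vx[0]),np.arctan2(-vy[0],vy[1])]),np.linalg.norm(vx),np.linalg.norm(vy)
B=[T(p,.012) for p in[(37,150),(485,55),(553,385),(110,490)]]; print('board',np.mean(B,0),yaw(B))
print('jar',T((405,153),.112),'S',S((230,195),.112))
print('can',T((308,308),.108),'S',S((355,84),.108))
print('flask cap',T((155,208),.110),'S',S((560,143),.110))
F=[T(p,.094) for p in[(90,182),(192,150),(222,258),(127,298)]]; print('flask top',np.mean(F,0),yaw(F))
K=[T(p,.092) for p in[(232,165),(312,148),(326,222),(246,240)]]; print('block',np.mean(K,0),yaw(K))
N=[T(p,.075,(180,155)) for p in[(140,55),(372,115),(282,410),(48,345)]]; print('tin',np.mean(N,0),yaw(N))
for nm,cc,sl in(('top',c,(slice(160,270),slice(390,475))),('scene',s,(slice(185,265),slice(160,230)))):
    m=(cc['img'].max(2)<60).astype(np.uint8); m2=np.zeros_like(m); m2[sl]=m[sl]
    cn=max(cv2.findContours(m2,0,2)[0],key=cv2.contourArea)[:,0]
    P=np.array([onz(cc,u,v,.004)[:2] for u,v in cn]); r=cv2.minAreaRect((P*1000).astype(np.float32)); print('mat',nm,r)
E
python3 m0.py
```

```text
board [ 0.5747 -0.0085] (array([11.571 , 12.7877]), np.float64(0.17264508390513986), np.float64(0.22557591062802596))
jar [ 0.6072 -0.0589] S [ 0.6114 -0.0571]
can [ 0.5352 -0.0141] S [ 0.5368 -0.0132]
flask cap [0.5819 0.0562] S [0.5831 0.058 ]
flask top [0.5792 0.0558] (array([16.6529, 20.4439]), np.float64(0.05587469427211707), np.float64(0.04886411781265774))
block [ 0.5929 -0.0007] (array([10.3579, 12.5215]), np.float64(0.03635585834814362), np.float64(0.038277255026565066))
tin [0.5369 0.3143] (array([-14.8596, -15.18  ]), np.float64(0.14516121539426136), np.float64(0.1153605253605031))
mat top ((484.8651428222656, -307.596435546875), (255.8583526611328, 117.17584228515625), 12.171565055847168)
mat scene ((607.5140380859375, -285.3993835449219), (2.0973501205444336, 4.3965983390808105), 66.27005004882812)
```

Board yaw is about 12.2°. Jar (0.609,-0.058), can (0.536,-0.014), flask (0.582,0.0565, yaw about 17°), block about (0.595,-0.001), tin (0.537,0.314, yaw -15°), mat (0.4855,-0.308, yaw 12.2°). The top and scene views agree within 4 mm. I turn the jaws to the board's x first.

```bash
cat > go.py <<'E'
import sys
from h import *
# go.py x y z psi_deg : remaining turn wz and shift in tool axes (after the turn, tool down)
s=robot.read_state(); M=Rq(s['tool_rot']); psi=np.arctan2(M[1,1],M[0,1])
x,y,z,t=map(float,sys.argv[1:5]); d=(np.radians(t)-psi+np.pi)%(2*np.pi)-np.pi
p=np.radians(t); D=np.array([x,y,z])-s['tcp_pos']
tilt=M.T@np.array([0,0,-1.]); tw=np.cross([0,0,1],tilt)
print('t',round(s['time_s'],2),'tcp',s['tcp_pos'].round(4),'psi',np.degrees(psi).round(1),'w',round(s['gripper_width']*85.4,1),'F',s['ft_force'].round(1),'q',s['qpos'].round(2))
print('wz',round(-d,3),'tilt fix wx,wy',tw[:2].round(3),'shift mm',(1000*np.array([-np.sin(p)*D[0]+np.cos(p)*D[1],np.cos(p)*D[0]+np.sin(p)*D[1],-D[2]])).round(1))
E
python3 go.py .609 -.058 .18 12.2
```

```text
t 0.1 tcp [0.2004 0.485  0.2388] psi 67.6 w 85.6 F [ 0.1 -0.2 -0. ] q [ 0.96  0.31  1.5  -0.    1.33 -0.22]
wz 0.966 tilt fix wx,wy [-0.001 -0.   ] shift mm [-617.1  284.6   58.8]
```

send_rows --plan '[0, 0, 0.138, 0, 0, 0, 85, 0, 0, 0.138, 0, 0, 0, 85, 0, 0, 0.138, 0, 0, 0, 85, 0, 0, 0.138, 0, 0, 0, 85, 0, 0, 0.138, 0, 0, 0, 85, 0, 0, 0.138, 0, 0, 0, 85, 0, 0, 0.138, 0, 0, 0, 85]' --grip_force 40

```text
time_s: 0.8
tcp_pos: [0.1997, 0.4841, 0.2363]
tool_rot: [0.0, 0.642, 0.767, -0.003]
ft_force: [0.1, 1.1, 0.5]
gripper_width: 0.994
```

```bash
python3 go.py .609 -.058 .18 12.2
```

```text
t 0.8 tcp [0.1997 0.4841 0.2363] psi 10.1 w 84.9 F [0.1 1.1 0.5] q [ 0.96  0.32  1.5  -0.    1.33  0.78]
wz -0.037 tilt fix wx,wy [-0.005  0.005] shift mm [-616.3  285.5   56.3]
```

send_rows --plan '[0, 0, -0.037, -20, 9, 0, 85, 0, 0, 0, -40, 18.5, 2, 85, 0, 0, 0, -43, 20, 3, 85, 0, 0, 0, -43, 20, 3, 85, 0, 0, 0, -43, 20, 3, 85, 0, 0, 0, -43, 20, 3, 85, 0, 0, 0, -43, 20, 3, 85, 0, 0, 0, -43, 20, 3, 85]'

```text
time_s: 1.6
tcp_pos: [0.4128, 0.196, 0.2144]
tool_rot: [-0.0, 0.626, 0.78, -0.004]
ft_force: [1.4, 0.7, 0.2]
gripper_width: 0.994
```

send_rows --plan '[0, 0, 0, -43, 20, 3, 85, 0, 0, 0, -43, 20, 3, 85, 0, 0, 0, -43, 20, 3, 85, 0, 0, 0, -43, 20, 3, 85, 0, 0, 0, -43, 20, 3, 85, 0, 0, 0, -43, 20, 3, 85, 0, 0, 0, -20, 9, 3, 85, 0, 0, 0, 0, 0, 0, 85]'

```text
time_s: 2.4
tcp_pos: [0.6051, -0.0649, 0.189]
tool_rot: [-0.003, 0.629, 0.778, -0.006]
ft_force: [0.2, 1.3, -0.4]
gripper_width: 0.992
```

```bash
python3 go.py .609 -.058 .15 12.2
```

```text
t 2.4 tcp [ 0.6051 -0.0649  0.189 ] psi 12.1 w 84.7 F [ 0.2  1.3 -0.4] q [-0.3   0.54  1.29 -0.01  1.32 -0.5 ]
wz -0.002 tilt fix wx,wy [-0.012  0.003] shift mm [ 5.9  5.3 39. ]
```

send_rows --plan '[-0.012, 0.003, -0.002, 6, 5.3, 20, 85, 0, 0, 0, 0, 0, 19, 85, 0, 0, 0, 0, 0, 0, 85]'

```text
time_s: 2.7
tcp_pos: [0.6079, -0.0566, 0.1484]
tool_rot: [-0.001, 0.628, 0.778, 0.0]
ft_force: [0.2, -1.0, 0.7]
gripper_width: 0.996
```

```bash
python3 go.py .609 -.058 .06 12.2; python3 - <<'E'
from h import *
c=robot.capture('scene'); save('s1.png',cv2.resize(c['img'][130:290,200:400],None,fx=4,fy=3.75,interpolation=2))
E
```

```text
t 2.7 tcp [ 0.6079 -0.0566  0.1484] psi 12.2 w 85.1 F [ 0.2 -1.   0.7] q [-0.28  0.58  1.34  0.    1.22 -0.5 ]
wz -0.0 tilt fix wx,wy [-0.001 -0.001] shift mm [-1.6  0.8 88.4]
```

View pics/s1.png

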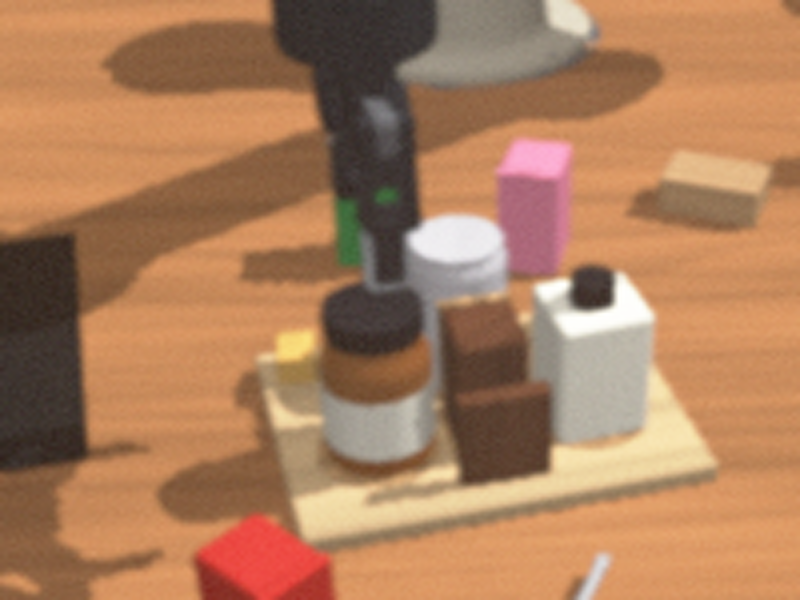

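The gripper stands over the jar (crop column about 385, against 372 for the jar). I descend and grip.

send_rows --plan '[0, 0, 0, -1.6, 0.8, 20, 85, 0, 0, 0, 0, 0, 25, 85, 0, 0, 0, 0, 0, 25, 85, 0, 0, 0, 0, 0, 18, 85, 0, 0, 0, 0, 0, 0, 85]'

```text
time_s: 3.25
tcp_pos: [0.6119, -0.0558, 0.0668]
tool_rot: [0.005, 0.627, 0.779, 0.003]
ft_force: [0.1, -0.2, 0.2]
gripper_width: 0.996
```

```bash
python3 go.py .609 -.058 .06 12.2
```

```text
t 3.25 tcp [ 0.6119 -0.0558  0.0668] psi 12.4 w 85.1 F [ 0.1 -0.2  0.2] q [-0.28  0.67  1.41  0.    1.04 -0.5 ]
wz 0.003 tilt fix wx,wy [0.01  0.004] shift mm [-1.5 -3.3  6.8]
```

send_rows --plan '[0, 0, 0, 0, 0, 0, 50, 0, 0, 0, 0, 0, 0, 50, 0, 0, 0, 0, 0, 0, 50, 0, 0, 0, 0, 0, 0, 50, 0, 0, 0, 0, 0, 0, 50, 0, 0, 0, 0, 0, 0, 50]' --grip_force 40

```text
time_s: 3.85
tcp_pos: [0.6134, -0.0555, 0.0722]
tool_rot: [0.007, 0.626, 0.78, 0.004]
ft_force: [0.4, 0.5, -2.5]
gripper_width: 0.682
```

```bash
python3 go.py .609 -.058 .06 12.2
```

```text
t 3.85 tcp [ 0.6134 -0.0555  0.0722] psi 12.4 w 58.2 F [ 0.4  0.5 -2.5] q [-0.28  0.67  1.41  0.    1.05 -0.5 ]
wz 0.004 tilt fix wx,wy [0.015 0.007] shift mm [-1.5 -4.8 12.2]
```

The jar is held (58 mm, about 2.5 N of weight on the wrist). Holding rows drift up slightly, so I'll place by force.

send_rows --plan '[0.015, 0.007, 0, 0, 0, -15, 50, 0, 0, 0, 0, 0, -25, 50, 0, 0, 0, 0, 0, -20, 50]'

```text
time_s: 4.15
tcp_pos: [0.6115, -0.0551, 0.1305]
tool_rot: [-0.004, 0.626, 0.779, -0.002]
ft_force: [0.5, -0.1, -3.1]
gripper_width: 0.682
```

```bash
python3 go.py .5734 -.289 .125 12.2
```

```text
t 4.15 tcp [ 0.6115 -0.0551  0.1305] psi 12.4 w 58.2 F [ 0.5 -0.1 -3.1] q [-0.28  0.61  1.34  0.    1.2  -0.5 ]
wz 0.004 tilt fix wx,wy [-0.007 -0.004] shift mm [-220.6  -86.6    5.5]
```

send_rows --plan '[0, 0, 0, -20, -8, 0, 50, 0, 0, 0, -32, -13, 1, 50, 0, 0, 0, -36, -14, 1, 50, 0, 0, 0, -36, -14, 1, 50, 0, 0, 0, -36, -14, 1, 50, 0, 0, 0, -34, -13, 1, 50, 0, 0, 0, -20, -8, 0, 50, 0, 0, 0, -4, -2, 0, 50]'

```text
time_s: 4.95
tcp_pos: [0.5742, -0.2943, 0.128]
tool_rot: [-0.001, 0.625, 0.78, -0.0]
ft_force: [-0.2, 0.5, -2.6]
gripper_width: 0.68
```

```bash
python3 go.py .5734 -.289 .07 12.2
```

```text
t 4.95 tcp [ 0.5742 -0.2943  0.128 ] psi 12.6 w 58.1 F [-0.2  0.5 -2.6] q [-0.65  0.67  1.24 -0.    1.23 -0.87]
wz 0.007 tilt fix wx,wy [-0.002 -0.002] shift mm [ 5.3  0.3 58. ]
```

send_rows --plan '[0, 0, 0.007, 5, 0, 15, 50, 0, 0, 0, 0, 0, 22, 50, 0, 0, 0, 0, 0, 15, 50, 0, 0, 0, 0, 0, 5, 50, 0, 0, 0, 0, 0, 2, 50]'

```text
time_s: 5.45
tcp_pos: [0.5735, -0.2873, 0.0676]
tool_rot: [-0.001, 0.628, 0.778, 0.0]
ft_force: [0.2, -0.8, -1.7]
gripper_width: 0.678
```

```bash
python3 go.py .5734 -.289 .06 12.2
```

```text
t 5.45 tcp [ 0.5735 -0.2873  0.0676] psi 12.2 w 57.9 F [ 0.2 -0.8 -1.7] q [-0.65  0.73  1.3   0.    1.11 -0.86]
wz -0.0 tilt fix wx,wy [-0.001 -0.002] shift mm [-1.7 -0.4  7.6]
```

send_rows --plan '[0, 0, 0, 0, 0, 2, 50, 0, 0, 0, 0, 0, 2, 50, 0, 0, 0, 0, 0, 1, 50]'

```text
time_s: 5.75
tcp_pos: [0.5743, -0.2869, 0.0639]
tool_rot: [-0.0, 0.628, 0.778, 0.0]
ft_force: [-0.5, -0.1, -2.5]
gripper_width: 0.676
```

```bash
python3 go.py .5734 -.289 .06 12.2
```

```text
t 5.75 tcp [ 0.5743 -0.2869  0.0639] psi 12.2 w 57.8 F [-0.5 -0.1 -2.5] q [-0.65  0.74  1.31  0.    1.1  -0.86]
wz 0.001 tilt fix wx,wy [ 0.    -0.001] shift mm [-1.9 -1.4  3.9]
```

send_rows --plan '[0, 0, 0, 0, 0, 1.5, 50, 0, 0, 0, 0, 0, 1.5, 50]'

```text
time_s: 5.95
tcp_pos: [0.5747, -0.2873, 0.0624]
tool_rot: [0.001, 0.628, 0.778, 0.0]
ft_force: [-6.8, 1.7, 12.4]
gripper_width: 0.68
```

send_rows --plan '[0, 0, 0, 0, 0, 1, 50, 0, 0, 0, 0, 0, 1, 50]'

```text
time_s: 6.15
tcp_pos: [0.5747, -0.2876, 0.0625]
tool_rot: [0.001, 0.628, 0.778, -0.0]
ft_force: [-3.6, 2.7, 6.4]
gripper_width: 0.68
```

```bash
python3 go.py .5734 -.289 .06 12.2
```

```text
t 6.15 tcp [ 0.5747 -0.2876  0.0625] psi 12.2 w 58.0 F [-3.6  2.7  6.4] q [-0.65  0.74  1.31 -0.    1.09 -0.86]
wz 0.001 tilt fix wx,wy [0.001 0.002] shift mm [-1.1 -1.6  2.5]
```

The jar has been on the mat since TCP z=0.0625. I release it and lift.

send_rows --plan '[0, 0, 0, 0, 0, 0, 85, 0, 0, 0, 0, 0, 0, 85, 0, 0, 0, 0, 0, 0, 85, 0, 0, 0, 0, 0, 0, 85, 0, 0, 0, 0, 0, -15, 85, 0, 0, 0, 0, 0, -30, 85, 0, 0, 0, 0, 0, -35, 85, 0, 0, 0, 0, 0, -20, 85]'

```text
time_s: 6.95
tcp_pos: [0.5741, -0.2872, 0.1666]
tool_rot: [0.0, 0.628, 0.778, -0.0]
ft_force: [-0.6, -0.2, -0.4]
gripper_width: 0.99
```

```bash
python3 go.py .536 -.0137 .16 -77.8
```

```text
t 6.95 tcp [ 0.5741 -0.2872  0.1666] psi 12.2 w 84.5 F [-0.6 -0.2 -0.4] q [-0.65  0.63  1.21 -0.    1.3  -0.86]
wz 1.571 tilt fix wx,wy [0.    0.001] shift mm [  20.5 -275.4    6.6]
```

send_rows --plan '[0, 0, 0.148, 0, 0, 0, 85, 0, 0, 0.148, 0, 0, 0, 85, 0, 0, 0.148, 0, 0, 0, 85, 0, 0, 0.148, 0, 0, 0, 85, 0, 0, 0.148, 0, 0, 0, 85, 0, 0, 0.148, 0, 0, 0, 85, 0, 0, 0.148, 0, 0, 0, 85, 0, 0, 0.148, 0, 0, 0, 85]'

```text
time_s: 7.75
tcp_pos: [0.5762, -0.2885, 0.1821]
tool_rot: [0.007, 0.958, 0.286, 0.005]
ft_force: [0.1, -0.3, 0.1]
gripper_width: 0.993
```

send_rows --plan '[0, 0, 0.148, 0, 0, 0, 85, 0, 0, 0.148, 0, 0, 0, 85, 0, 0, 0.05, 0, 0, 0, 85, 0, 0, 0, 1, -25, 0, 85, 0, 0, 0, 4, -45, 0, 85, 0, 0, 0, 4, -45, 0, 85, 0, 0, 0, 4, -45, 0, 85, 0, 0, 0, 4, -45, 0, 85]'

```text
time_s: 8.55
tcp_pos: [0.5472, -0.0839, 0.1876]
tool_rot: [0.01, 0.994, 0.107, 0.011]
ft_force: [0.9, 0.1, -0.2]
gripper_width: 0.993
```

```bash
python3 go.py .536 -.0137 .15 -77.8
```

```text
t 8.55 tcp [ 0.5472 -0.0839  0.1876] psi -77.7 w 84.8 F [ 0.9  0.1 -0.2] q [-0.36  0.41  1.51 -0.01  1.2   1.  ]
wz 0.002 tilt fix wx,wy [ 0.022 -0.019] shift mm [  3.9 -71.   37.6]
```

send_rows --plan '[0.022, -0.019, 0, 0, -35, 0, 85, 0, 0, 0, 4, -28, 5, 85, 0, 0, 0, 0, -8, 10, 85, 0, 0, 0, 0, 0, 10, 85, 0, 0, 0, 0, 0, 5, 85]'

```text
time_s: 9.05
tcp_pos: [0.5354, -0.0073, 0.161]
tool_rot: [0.001, 0.994, 0.11, 0.003]
ft_force: [-0.1, 0.2, -0.0]
gripper_width: 0.992
```

```bash
python3 go.py .536 -.0137 .063 -77.8
```

```text
t 9.05 tcp [ 0.5354 -0.0073  0.161 ] psi -77.3 w 84.7 F [-0.1  0.2 -0. ] q [-0.23  0.41  1.58  0.    1.15  1.12]
wz 0.008 tilt fix wx,wy [ 0.002 -0.006] shift mm [-0.8  6.4 98. ]
```

send_rows --plan '[0, -0.006, 0.008, -1, 6.4, 10, 85, 0, 0, 0, 0, 0, 20, 85, 0, 0, 0, 0, 0, 15, 85, 0, 0, 0, 0, 0, 0, 85]'

```text
time_s: 9.45
tcp_pos: [0.5363, -0.0198, 0.1122]
tool_rot: [0.002, 0.995, 0.103, -0.001]
ft_force: [0.3, -0.2, 0.2]
gripper_width: 0.996
```

```bash
python3 go.py .536 -.0137 .063 -77.8
```

```text
t 9.45 tcp [ 0.5363 -0.0198  0.1122] psi -78.2 w 85.1 F [ 0.3 -0.2  0.2] q [-0.25  0.47  1.62 -0.    1.05  1.11]
wz -0.007 tilt fix wx,wy [0.003 0.002] shift mm [ 1.  -6.1 49.2]
```

send_rows --plan '[0, 0, -0.007, 1, -6, 0, 85, 0, 0, 0, 0, 0, 12, 85, 0, 0, 0, 0, 0, 18, 85, 0, 0, 0, 0, 0, 14, 85, 0, 0, 0, 0, 0, 0, 85, 0, 0, 0, 0, 0, 0, 85]'

```text
time_s: 10.05
tcp_pos: [0.5376, -0.0159, 0.0672]
tool_rot: [0.002, 0.994, 0.105, 0.001]
ft_force: [-0.5, 0.5, -0.1]
gripper_width: 0.999
```

```bash
python3 go.py .536 -.0137 .063 -77.8
```

```text
t 10.05 tcp [ 0.5376 -0.0159  0.0672] psi -77.9 w 85.3 F [-0.5  0.5 -0.1] q [-0.25  0.54  1.66 -0.    0.94  1.12]
wz -0.002 tilt fix wx,wy [ 0.005 -0.001] shift mm [-1.1 -2.5  4.2]
```

send_rows --plan '[0, 0, 0, -1, -2.3, 3, 85, 0, 0, 0, 0, 0, 1, 45, 0, 0, 0, 0, 0, 0, 45, 0, 0, 0, 0, 0, 0, 45, 0, 0, 0, 0, 0, 0, 45, 0, 0, 0, 0, 0, 0, 45, 0, 0, 0, 0, 0, 0, 45]'

```text
time_s: 10.75
tcp_pos: [0.5368, -0.0138, 0.0648]
tool_rot: [0.003, 0.994, 0.105, 0.002]
ft_force: [1.0, 0.3, -0.5]
gripper_width: 0.644
```

```bash
python3 go.py .536 -.0137 .063 -77.8
```

```text
t 10.75 tcp [ 0.5368 -0.0138  0.0648] psi -77.9 w 55.0 F [ 1.   0.3 -0.5] q [-0.24  0.54  1.66 -0.    0.93  1.12]
wz -0.002 tilt fix wx,wy [ 0.006 -0.004] shift mm [-0.8 -0.3  1.8]
```

send_rows --plan '[0.006, -0.004, 0, 0, 0, -15, 45, 0, 0, 0, 0, 0, -28, 45, 0, 0, 0, 0, 0, -20, 45, 0, 0, 0, 0, 0, 0, 45]'

```text
time_s: 11.15
tcp_pos: [0.536, -0.0136, 0.1286]
tool_rot: [-0.0, 0.994, 0.105, -0.002]
ft_force: [0.3, -1.1, -2.1]
gripper_width: 0.644
```

```bash
python3 go.py .4855 -.308 .12 -77.8
```

```text
t 11.15 tcp [ 0.536  -0.0136  0.1286] psi -77.9 w 55.0 F [ 0.3 -1.1 -2.1] q [-0.24  0.45  1.61 -0.    1.09  1.12]
wz -0.002 tilt fix wx,wy [-0.001  0.003] shift mm [-111.5  277.1    8.6]
```

send_rows --plan '[0, 0, 0, -8, 20, 0, 45, 0, 0, 0, -13, 32, 0, 45, 0, 0, 0, -15, 38, 0, 45, 0, 0, 0, -15, 38, 0, 45, 0, 0, 0, -15, 38, 0, 45, 0, 0, 0, -15, 38, 0, 45, 0, 0, 0, -12, 30, 0, 45, 0, 0, 0, -10, 25, 0, 45]'

```text
time_s: 11.95
tcp_pos: [0.4857, -0.2941, 0.1187]
tool_rot: [-0.004, 0.994, 0.108, -0.005]
ft_force: [1.1, 0.5, -2.1]
gripper_width: 0.644
```

send_rows --plan '[0, 0, 0, -3, 6, 0, 45, 0, 0, 0, 0, 0, 0, 45]'

```text
time_s: 12.15
tcp_pos: [0.4824, -0.3033, 0.1159]
tool_rot: [-0.005, 0.994, 0.106, -0.006]
ft_force: [0.4, 0.4, -2.1]
gripper_width: 0.644
```

```bash
python3 go.py .4855 -.308 .0568 -77.8
```

```text
t 12.15 tcp [ 0.4824 -0.3033  0.1159] psi -77.8 w 55.0 F [ 0.4  0.4 -2.1] q [-0.77  0.54  1.5  -0.    1.12  0.59]
wz 0.0 tilt fix wx,wy [-0.011  0.011] shift mm [ 2.   5.3 59.1]
```

send_rows --plan '[-0.011, 0.011, 0, 2, 5, 15, 45, 0, 0, 0, 0, 0, 20, 45, 0, 0, 0, 0, 0, 17, 45, 0, 0, 0, 0, 0, 3, 45, 0, 0, 0, 0, 0, 0, 45]'

```text
time_s: 12.65
tcp_pos: [0.486, -0.302, 0.0571]
tool_rot: [-0.002, 0.994, 0.108, -0.001]
ft_force: [-0.4, 0.0, -1.7]
gripper_width: 0.644
```

```bash
python3 go.py .4855 -.308 .0568 -77.8
```

```text
t 12.65 tcp [ 0.486  -0.302   0.0571] psi -77.6 w 55.0 F [-0.4  0.  -1.7] q [-0.76  0.62  1.55  0.    0.98  0.59]
wz 0.004 tilt fix wx,wy [-0.003  0.001] shift mm [-1.8  5.8  0.3]
```

send_rows --plan '[0, 0, 0, 0, 0, 1, 45, 0, 0, 0, 0, 0, 0.5, 45, 0, 0, 0, 0, 0, 0, 85, 0, 0, 0, 0, 0, 0, 85, 0, 0, 0, 0, 0, 0, 85, 0, 0, 0, 0, 0, 0, 85, 0, 0, 0, 0, 0, -15, 85, 0, 0, 0, 0, 0, -30, 85]'

```text
time_s: 13.45
tcp_pos: [0.4863, -0.301, 0.1019]
tool_rot: [-0.002, 0.994, 0.109, -0.001]
ft_force: [0.2, 0.1, 0.2]
gripper_width: 0.998
```

send_rows --plan '[0, 0, 0, 0, 0, -40, 85, 0, 0, 0, 0, 0, -30, 85, 0, 0, -0.148, 0, 0, 0, 85, 0, 0, -0.148, 0, 0, 0, 85, 0, 0, -0.148, 0, 0, 0, 85, 0, 0, -0.148, 0, 0, 0, 85, 0, 0, -0.148, 0, 0, 0, 85, 0, 0, -0.148, 0, 0, 0, 85]'

```text
time_s: 14.25
tcp_pos: [0.4874, -0.3024, 0.1802]
tool_rot: [0.002, 0.847, 0.532, 0.001]
ft_force: [-0.2, -0.0, 0.9]
gripper_width: 0.996
```

send_rows --plan '[0, 0, -0.148, 0, 0, 0, 85, 0, 0, -0.148, 0, 0, 0, 85, 0, 0, -0.148, 0, 0, 0, 85, 0, 0, -0.148, 0, 0, 0, 85, 0, 0, -0.148, 0, 0, 0, 85, 0, 0, 0, 0, 0, 0, 85]'

```text
time_s: 14.85
tcp_pos: [0.4874, -0.3025, 0.1805]
tool_rot: [0.003, 0.592, 0.806, 0.0]
ft_force: [0.0, 0.0, -1.1]
gripper_width: 0.995
```

```bash
python3 go.py .5825 .0565 .18 17; python3 - <<'E'
from h import *
c=robot.capture('top'); np.save('top1.npy',c,allow_pickle=True); save('t1.png',cv2.resize(c['img'][130:280,280:480],None,fx=4,fy=4,interpolation=2))
E
```

```text
t 14.85 tcp [ 0.4874 -0.3025  0.1805] psi 17.3 w 85.0 F [ 0.   0.  -1.1] q [-0.76  0.47  1.44  0.    1.24 -1.06]
wz 0.006 tilt fix wx,wy [0.004 0.004] shift mm [315.5 195.9   0.5]
```

View pics/t1.png

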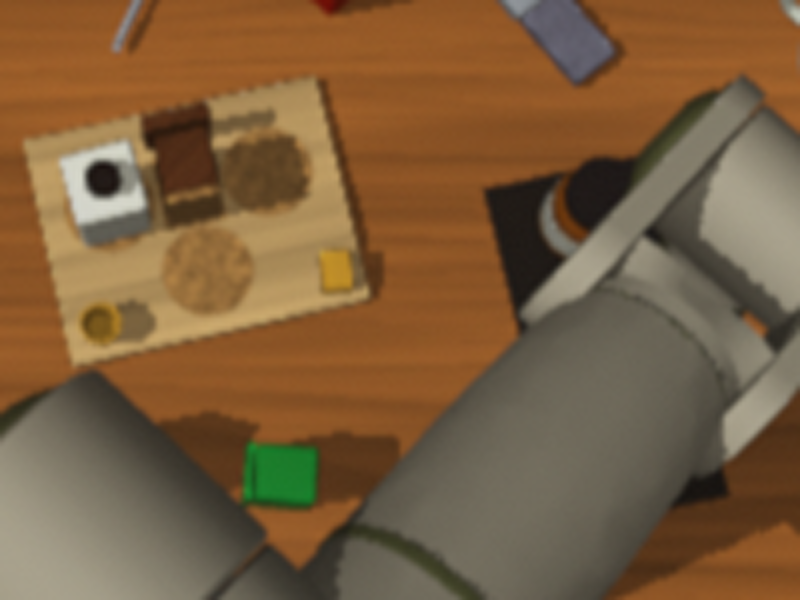

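The jar stands on the mat at crop (600,200) and the can is hidden under the arm. The cork spots are free at (267,172) and (208,270), the flask is untouched and the block is still there. Next is the flask.

send_rows --plan '[0, 0, 0.02, 17, 10, 0, 85, 0, 0, 0, 30, 18, 0, 85, 0, 0, 0, 37, 23, 0, 85, 0, 0, 0, 37, 23, 0, 85, 0, 0, 0, 37, 23, 0, 85, 0, 0, 0, 37, 23, 0, 85, 0, 0, 0, 37, 23, 0, 85, 0, 0, 0, 37, 23, 0, 85]'

```text
time_s: 15.7
tcp_pos: [0.5807, 0.0058, 0.1804]
tool_rot: [0.004, 0.621, 0.784, 0.0]
ft_force: [0.1, -0.7, -0.1]
gripper_width: 0.994
```

```bash
python3 go.py .5825 .0565 .18 15.5; python3 - <<'E'
from h import *
c=np.load('top1.npy',allow_pickle=True).item()
P=lambda p,z:onz(c,280+(p[0]+.5)/4-.5,130+(p[1]+.5)/4-.5,z)[:2].round(4)
print('spots',P((267,172),.012),P((208,270),.012),'cap',P((103,178),.110))
for n in((60,157),(130,140),(150,210),(85,235)): print(P(n,.094))
E
```

```text
t 15.7 tcp [0.5807 0.0058 0.1804] psi 13.3 w 84.9 F [ 0.1 -0.7 -0.1] q [-0.19  0.48  1.41 -0.    1.24 -0.42]
wz -0.039 tilt fix wx,wy [0.005 0.005] shift mm [48.4 15.3  0.4]
spots [ 0.61   -0.0603] [ 0.536  -0.0163] cap [0.5823 0.0563]
[0.6013 0.0875]
[0.6134 0.0385]
[0.5631 0.0243]
[0.5454 0.0694]
```

send_rows --plan '[0, 0, -0.039, 24, 5, 0, 85, 0, 0, 0, 15, 10, 10, 85, 0, 0, 0, 0, 0, 25, 85, 0, 0, 0, 0, 0, 10, 85, 0, 0, 0, 0, 0, 0, 85]'

```text
time_s: 16.2
tcp_pos: [0.5872, 0.0552, 0.1347]
tool_rot: [0.004, 0.609, 0.793, 0.001]
ft_force: [0.2, -0.4, 0.7]
gripper_width: 0.994
```

```bash
python3 go.py .5825 .0567 .06 15.5
```

```text
t 16.2 tcp [0.5872 0.0552 0.1347] psi 14.9 w 84.9 F [ 0.2 -0.4  0.7] q [-0.1   0.54  1.44 -0.    1.15 -0.36]
wz -0.01 tilt fix wx,wy [0.008 0.005] shift mm [ 2.7 -4.2 74.7]
```

send_rows --plan '[0.008, 0.005, -0.01, 2.5, -5, 5, 85, 0, 0, 0, 0, 0, 20, 85, 0, 0, 0, 0, 0, 25, 85, 0, 0, 0, 0, 0, 15, 85, 0, 0, 0, 0, 0, 0, 85]'

```text
time_s: 16.7
tcp_pos: [0.5825, 0.054, 0.0714]
tool_rot: [0.002, 0.608, 0.794, 0.001]
ft_force: [-0.0, 0.5, 0.1]
gripper_width: 1.0
```

```bash
python3 go.py .5825 .0567 .06 15.5
```

```text
t 16.7 tcp [0.5825 0.054  0.0714] psi 15.1 w 85.4 F [-0.   0.5  0.1] q [-0.11  0.62  1.5  -0.    1.02 -0.37]
wz -0.006 tilt fix wx,wy [0.004 0.002] shift mm [ 2.6  0.7 11.4]
```

send_rows --plan '[0.004, 0.002, -0.006, 2, 0.5, 8, 85, 0, 0, 0, 0, 0, 2, 42, 0, 0, 0, 0, 0, 0, 42, 0, 0, 0, 0, 0, 0, 42, 0, 0, 0, 0, 0, 0, 42, 0, 0, 0, 0, 0, 0, 42, 0, 0, 0, 0, 0, 0, 42]'

```text
time_s: 17.4
tcp_pos: [0.5838, 0.0556, 0.0645]
tool_rot: [0.002, 0.606, 0.796, 0.001]
ft_force: [0.1, 0.0, -1.6]
gripper_width: 0.604
```

```bash
python3 go.py .5825 .0567 .06 15.5
```

```text
t 17.4 tcp [0.5838 0.0556 0.0645] psi 15.4 w 51.6 F [ 0.1  0.  -1.6] q [-0.1   0.63  1.5   0.    1.01 -0.37]
wz -0.001 tilt fix wx,wy [0.004 0.001] shift mm [ 1.4 -1.   4.5]
```

send_rows --plan '[0, 0, 0, 0, 0, -15, 42, 0, 0, 0, 0, 0, -28, 42, 0, 0, 0, 0, 0, -35, 42, 0, 0, 0, 0, 0, -30, 42, 0, 0, 0, 0, 0, -15, 42, 0, 0, 0, 0, 0, 0, 42]'

```text
time_s: 18.0
tcp_pos: [0.5823, 0.0557, 0.1908]
tool_rot: [-0.0, 0.606, 0.796, 0.0]
ft_force: [0.0, -0.8, -1.8]
gripper_width: 0.602
```

```bash
python3 go.py .3976 -.327 .18 15.5
```

```text
t 18.0 tcp [0.5823 0.0557 0.1908] psi 15.4 w 51.4 F [ 0.  -0.8 -1.8] q [-0.1   0.48  1.38  0.    1.28 -0.37]
wz -0.001 tilt fix wx,wy [ 0. -0.] shift mm [-319.4 -280.2   10.8]
```

send_rows --plan '[0, 0, 0, -15, -13, 0, 42, 0, 0, 0, -25, -22, 0, 42, 0, 0, 0, -30, -26, 0, 42, 0, 0, 0, -30, -26, 0, 42, 0, 0, 0, -30, -26, 0, 42, 0, 0, 0, -30, -26, 0, 42, 0, 0, 0, -30, -26, 0, 42, 0, 0, 0, -30, -26, 0, 42]'

```text
time_s: 18.8
tcp_pos: [0.4507, -0.2112, 0.1816]
tool_rot: [-0.005, 0.603, 0.798, -0.001]
ft_force: [0.9, -0.6, -1.3]
gripper_width: 0.604
```

send_rows --plan '[0, 0, 0, -30, -26, 0, 42, 0, 0, 0, -25, -22, 0, 42, 0, 0, 0, -15, -15, 5, 42, 0, 0, 0, -5, -5, 5, 42, 0, 0, 0, 0, 0, 0, 42]'

```text
time_s: 19.3
tcp_pos: [0.3997, -0.3074, 0.1657]
tool_rot: [-0.009, 0.605, 0.796, 0.0]
ft_force: [0.1, -0.1, -1.0]
gripper_width: 0.607
```

```bash
python3 go.py .3976 -.327 .0555 15.5
```

```text
t 19.3 tcp [ 0.3997 -0.3074  0.1657] psi 15.5 w 51.8 F [ 0.1 -0.1 -1. ] q [-0.89  0.35  1.65 -0.    1.16 -1.16]
wz 0.0 tilt fix wx,wy [-0.011 -0.015] shift mm [-18.3  -7.3 110.2]
```

send_rows --plan '[-0.011, -0.015, 0, -16, -7, 5, 42, 0, 0, 0, 0, 0, 25, 42, 0, 0, 0, 0, 0, 32, 42, 0, 0, 0, 0, 0, 25, 42, 0, 0, 0, 0, 0, 15, 42, 0, 0, 0, 0, 0, 0, 42]'

```text
time_s: 19.9
tcp_pos: [0.3999, -0.3246, 0.0585]
tool_rot: [0.003, 0.603, 0.798, -0.0]
ft_force: [-0.1, 0.2, -1.0]
gripper_width: 0.601
```

```bash
python3 go.py .3976 -.327 .0555 15.5
```

```text
t 19.9 tcp [ 0.3999 -0.3246  0.0585] psi 15.9 w 51.3 F [-0.1  0.2 -1. ] q [-0.91  0.51  1.74  0.    0.89 -1.19]
wz 0.007 tilt fix wx,wy [0.003 0.005] shift mm [-1.6 -2.9  3. ]
```

send_rows --plan '[0, 0, 0, 0, -2, 1.5, 42, 0, 0, 0, 0, 0, 1, 42, 0, 0, 0, 0, 0, 0.5, 42]'

```text
time_s: 20.2
tcp_pos: [0.399, -0.3258, 0.0569]
tool_rot: [0.005, 0.602, 0.798, -0.001]
ft_force: [-0.0, 0.2, -1.7]
gripper_width: 0.602
```

```bash
python3 go.py .3976 -.327 .0555 15.5
```

```text
t 20.2 tcp [ 0.399  -0.3258  0.0569] psi 16.0 w 51.4 F [-0.   0.2 -1.7] q [-0.91  0.51  1.74  0.    0.88 -1.19]
wz 0.008 tilt fix wx,wy [0.005 0.008] shift mm [-0.8 -1.7  1.4]
```

send_rows --plan '[0.003, 0.005, 0, 0, 0, 1.5, 42, 0, 0, 0, 0, 0, 1, 42]'

```text
time_s: 20.4
tcp_pos: [0.3994, -0.3263, 0.0558]
tool_rot: [0.003, 0.602, 0.799, -0.001]
ft_force: [-2.6, 1.9, 8.2]
gripper_width: 0.601
```

send_rows --plan '[0, 0, 0, 0, 0, 1, 42]'

```text
time_s: 20.5
tcp_pos: [0.3994, -0.3264, 0.0557]
tool_rot: [0.003, 0.602, 0.799, -0.001]
ft_force: [-2.9, 4.6, 12.8]
gripper_width: 0.6
```

The flask has landed. I release it, lift, and turn the jaws to -77.8° for the block.

send_rows --plan '[0, 0, 0, 0, 0, 0, 76, 0, 0, 0, 0, 0, 0, 76, 0, 0, 0, 0, 0, 0, 76, 0, 0, 0, 0, 0, 0, 76, 0, 0, 0, 0, 0, -15, 76, 0, 0, 0, 0, 0, -35, 76, 0, 0, 0, 0, 0, -45, 76, 0, 0, 0, 0, 0, -40, 76]'

```text
time_s: 21.3
tcp_pos: [0.3977, -0.3243, 0.1908]
tool_rot: [-0.002, 0.602, 0.798, 0.001]
ft_force: [0.3, 0.1, 0.2]
gripper_width: 0.892
```

send_rows --plan '[0, 0, 0.148, 0, 0, 0, 85, 0, 0, 0.148, 0, 0, 0, 85, 0, 0, 0.148, 0, 0, 0, 85, 0, 0, 0.148, 0, 0, 0, 85, 0, 0, 0.148, 0, 0, 0, 85, 0, 0, 0.148, 0, 0, 0, 85, 0, 0, 0.148, 0, 0, 0, 85, 0, 0, 0.148, 0, 0, 0, 85]'

```text
time_s: 22.1
tcp_pos: [0.3992, -0.3261, 0.1974]
tool_rot: [0.004, 0.948, 0.317, 0.002]
ft_force: [0.3, -0.8, 0.4]
gripper_width: 0.999
```

send_rows --plan '[0, 0, 0.148, 0, 0, 0, 85, 0, 0, 0.148, 0, 0, 0, 85, 0, 0, 0.13, 0, 0, 0, 85, 0, 0, 0, 0, 0, 0, 85]'

```text
time_s: 22.5
tcp_pos: [0.3992, -0.326, 0.1972]
tool_rot: [0.004, 0.995, 0.104, 0.002]
ft_force: [0.4, 0.4, 0.5]
gripper_width: 0.993
```

```bash
python3 go.py .594 -.0015 .19 -77.8
```

```text
t 22.5 tcp [ 0.3992 -0.326   0.1972] psi -78.1 w 84.8 F [0.4 0.4 0.5] q [-0.91  0.32  1.6   0.    1.21  0.45]
wz -0.005 tilt fix wx,wy [ 0.008 -0.004] shift mm [ 259.  -276.     7.2]
```

send_rows --plan '[0.008, -0.004, 0, 14, -15, 0, 85, 0, 0, 0, 24, -26, 0, 85, 0, 0, 0, 30, -32, 0, 85, 0, 0, 0, 30, -32, 0, 85, 0, 0, 0, 30, -32, 0, 85, 0, 0, 0, 30, -32, 0, 85, 0, 0, 0, 30, -32, 0, 85, 0, 0, 0, 30, -32, 0, 85]'

```text
time_s: 23.3
tcp_pos: [0.5648, -0.0452, 0.197]
tool_rot: [0.001, 0.993, 0.115, 0.0]
ft_force: [-0.1, -0.6, 0.6]
gripper_width: 0.993
```

```bash
python3 go.py .594 -.0015 .19 -77.8
```

```text
t 23.3 tcp [ 0.5648 -0.0452  0.197 ] psi -76.8 w 84.8 F [-0.1 -0.6  0.6] q [-0.29  0.44  1.43 -0.    1.27  1.05]
wz 0.018 tilt fix wx,wy [ 0.001 -0.   ] shift mm [ 37.8 -36.5   7. ]
```

send_rows --plan '[0, 0, 0.018, 18, -18, 0, 85, 0, 0, 0, 14, -12, 10, 85, 0, 0, 0, 0, 0, 20, 85, 0, 0, 0, 0, 0, 15, 85, 0, 0, 0, 0, 0, 0, 85]'

```text
time_s: 23.8
tcp_pos: [0.5921, -0.0006, 0.1501]
tool_rot: [0.0, 0.993, 0.12, 0.001]
ft_force: [0.3, -0.8, 0.5]
gripper_width: 0.996
```

```bash
python3 go.py .595 -.002 .064 -77.8;  python3 - <<'E'
from h import *
c=robot.capture('scene'); save('s2.png',cv2.resize(c['img'][150:290,160:400],None,fx=3.3,fy=3.3,interpolation=2))
E
```

```text
t 23.8 tcp [ 0.5921 -0.0006  0.1501] psi -76.2 w 85.0 F [ 0.3 -0.8  0.5] q [-0.2   0.54  1.41  0.    1.2   1.13]
wz 0.028 tilt fix wx,wy [ 0.001 -0.002] shift mm [ 2.5  1.9 86.1]
```

View pics/s2.png

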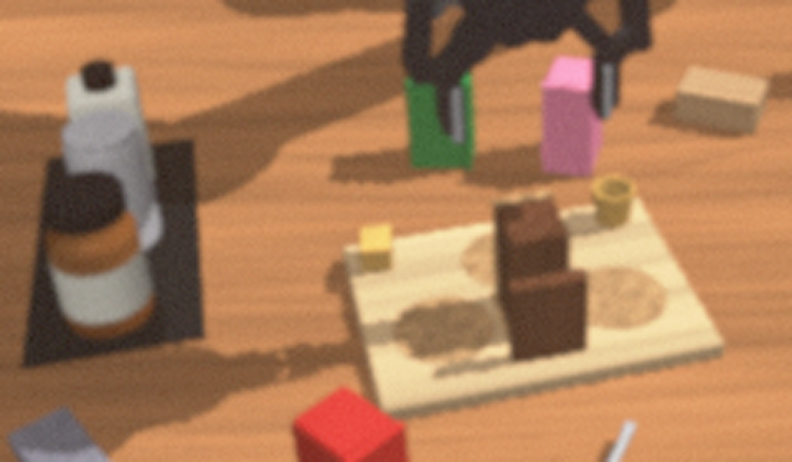

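All three stand upright on the mat (jar (95,255), can (110,180), flask (105,110)). The open jaws at columns 455 and 605 straddle the block at 533. I descend and grip.

send_rows --plan '[0, 0, 0.028, 2, 2, 5, 85, 0, 0, 0, 0, 0, 20, 85, 0, 0, 0, 0, 0, 25, 85, 0, 0, 0, 0, 0, 18, 85, 0, 0, 0, 0, 0, 10, 85, 0, 0, 0, 0, 0, 0, 85]'

```text
time_s: 24.45
tcp_pos: [0.5987, -0.0048, 0.0754]
tool_rot: [0.002, 0.995, 0.104, 0.006]
ft_force: [-0.7, 0.3, 0.9]
gripper_width: 0.996
```

```bash
python3 go.py .595 -.002 .064 -77.8
```

```text
t 24.45 tcp [ 0.5987 -0.0048  0.0754] psi -78.0 w 85.0 F [-0.7  0.3  0.9] q [-0.2   0.63  1.46  0.    1.03  1.16]
wz -0.004 tilt fix wx,wy [ 0.005 -0.012] shift mm [-3.  -3.6 11.4]
```

send_rows --plan '[0.005, -0.012, 0, -3, -3.5, 8, 85, 0, 0, 0, 0, 0, 3, 85, 0, 0, 0, 0, 0, 0, 30, 0, 0, 0, 0, 0, 0, 30, 0, 0, 0, 0, 0, 0, 30, 0, 0, 0, 0, 0, 0, 30, 0, 0, 0, 0, 0, 0, 30, 0, 0, 0, 0, 0, 0, 30]'

```text
time_s: 25.25
tcp_pos: [0.5965, -0.0023, 0.0669]
tool_rot: [0.001, 0.995, 0.104, 0.002]
ft_force: [-0.7, -0.0, -1.3]
gripper_width: 0.462
```

```bash
python3 go.py .595 -.002 .064 -77.8
```

```text
t 25.25 tcp [ 0.5965 -0.0023  0.0669] psi -78.0 w 39.4 F [-0.7 -0.  -1.3] q [-0.2   0.64  1.47 -0.    1.03  1.16]
wz -0.004 tilt fix wx,wy [ 0.002 -0.004] shift mm [-1.4 -0.6  2.9]
```

The block is held (39.4 mm, foot about 0.0545 below the TCP). I lift it and carry it to the tin with the jaws along the tin's long axis.

send_rows --plan '[0, 0, 0, 0, 0, -15, 30, 0, 0, 0, 0, 0, -25, 30, 0, 0, 0, 0, 0, -30, 30, 0, 0, 0, 0, 0, -30, 30, 0, 0, 0, 0, 0, -10, 30, 0, 0, -0.1, 0, 0, 0, 30, 0, 0, -0.14, 0, 0, 0, 30, 0, 0, -0.14, 0, 0, 0, 30]'

```text
time_s: 26.05
tcp_pos: [0.5945, -0.002, 0.1772]
tool_rot: [-0.0, 0.955, 0.296, -0.001]
ft_force: [-0.8, 0.5, -1.3]
gripper_width: 0.46
```

send_rows --plan '[0, 0, -0.14, 0, 0, 0, 30, 0, 0, -0.14, 0, 0, 0, 30, 0, 0, -0.14, 0, 0, 0, 30, 0, 0, -0.14, 0, 0, 0, 30, 0, 0, -0.1, 0, 0, 0, 30, 0, 0, 0, 0, 0, 0, 30]'

```text
time_s: 26.65
tcp_pos: [0.5923, -0.0017, 0.17]
tool_rot: [-0.004, 0.799, 0.601, -0.004]
ft_force: [-0.6, -0.5, -1.7]
gripper_width: 0.46
```

```bash
python3 go.py .537 .3143 .175 -15
```

```text
t 26.65 tcp [ 0.5923 -0.0017  0.17  ] psi -16.0 w 39.3 F [-0.6 -0.5 -1.7] q [-0.2   0.52  1.37 -0.    1.26  0.08]
wz -0.018 tilt fix wx,wy [-0.012  0.001] shift mm [ 290.9 -135.2   -5. ]
```

send_rows --plan '[-0.012, 0.001, -0.018, 18, -8, -3, 30, 0, 0, 0, 30, -14, 0, 30, 0, 0, 0, 36, -17, 0, 30, 0, 0, 0, 36, -17, 0, 30, 0, 0, 0, 36, -17, 0, 30, 0, 0, 0, 36, -17, 0, 30, 0, 0, 0, 36, -17, 0, 30, 0, 0, 0, 25, -11, 0, 30]'

```text
time_s: 27.45
tcp_pos: [0.5449, 0.28, 0.1667]
tool_rot: [-0.002, 0.803, 0.596, -0.003]
ft_force: [0.4, -0.3, -2.0]
gripper_width: 0.462
```

send_rows --plan '[0, 0, 0, 20, -9, 0, 30, 0, 0, 0, 5, -2, 0, 30, 0, 0, 0, 0, 0, 0, 30]'

```text
time_s: 27.75
tcp_pos: [0.5397, 0.3112, 0.1643]
tool_rot: [-0.002, 0.804, 0.594, -0.005]
ft_force: [-0.2, -0.7, -1.7]
gripper_width: 0.458
```

```bash
python3 go.py .537 .3143 .135 -15; python3 - <<'E'
from h import *
c=robot.capture('scene'); np.save('scene2.npy',c,allow_pickle=True); save('s3.png',cv2.resize(c['img'][110:260,400:520],None,fx=4,fy=4,interpolation=2))
E
```

```text
t 27.75 tcp [0.5397 0.3112 0.1643] psi -17.1 w 39.2 F [-0.2 -0.7 -1.7] q [0.33 0.59 1.27 0.   1.28 0.63]
wz -0.036 tilt fix wx,wy [-0.009  0.005] shift mm [ 2.3 -3.4 29.3]
```

View pics/s3.png

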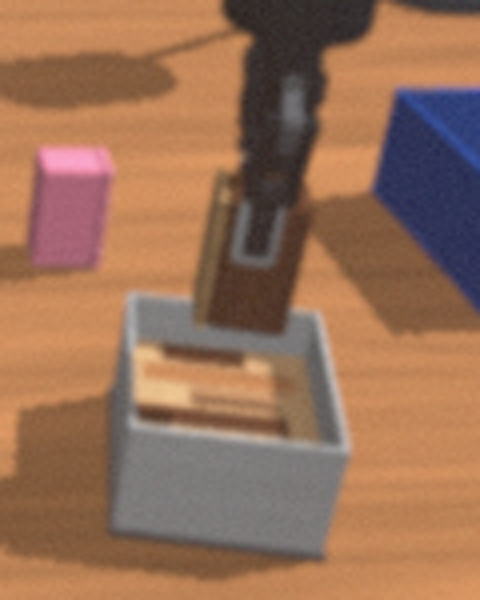

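The block hangs over the tin (foot at about (245,330); rim corners (130,297), (320,315), (347,448), (115,425)). I cross-check the rim centre from this view and correct.

send_rows --plan '[-0.009, 0.005, -0.036, 2.3, -3.4, 0, 30, 0, 0, 0, 0, 0, 8, 30, 0, 0, 0, 0, 0, 0, 30]'

```text
time_s: 28.1
tcp_pos: [0.5376, 0.3114, 0.1553]
tool_rot: [0.0, 0.794, 0.608, -0.0]
ft_force: [-0.8, 0.9, -1.7]
gripper_width: 0.461
```

```bash
python3 go.py .537 .3143 .125 -15; python3 - <<'E'
from h import *
c=np.load('scene2.npy',allow_pickle=True).item()
P=[onz(c,400+(u+.5)/4-.5,110+(v+.5)/4-.5,.075)[:2] for u,v in((130,297),(320,315),(347,448),(115,425))]
print(np.mean(P,0),np.round(P,3))
E
```

```text
t 28.1 tcp [0.5376 0.3114 0.1553] psi -15.1 w 39.4 F [-0.8  0.9 -1.7] q [ 0.34  0.59  1.3  -0.    1.25  0.6 ]
wz -0.001 tilt fix wx,wy [0. 0.] shift mm [ 2.6 -1.3 30.3]
[0.53682334 0.31479188] [[0.456 0.28 ]
 [0.484 0.391]
 [0.618 0.354]
 [0.59  0.234]]
```

The two views agree on the tin centre within 1 mm. I lower the block.

send_rows --plan '[0, 0, 0, 2.5, -1, 8, 30, 0, 0, 0, 0, 0, 12, 30, 0, 0, 0, 0, 0, 10, 30, 0, 0, 0, 0, 0, 4, 30, 0, 0, 0, 0, 0, 0, 30]'

```text
time_s: 28.6
tcp_pos: [0.5373, 0.3131, 0.1172]
tool_rot: [-0.0, 0.794, 0.607, -0.001]
ft_force: [0.3, -0.2, -1.4]
gripper_width: 0.46
```

```bash
python3 go.py .537 .3143 .1145 -15
```

```text
t 28.6 tcp [0.5373 0.3131 0.1172] psi -15.2 w 39.3 F [ 0.3 -0.2 -1.4] q [ 0.34  0.63  1.33 -0.    1.17  0.6 ]
wz -0.003 tilt fix wx,wy [-0.001  0.001] shift mm [ 1.1 -0.6  2.7]
```

send_rows --plan '[0, 0, 0, 1, 0, 2, 30, 0, 0, 0, 0, 0, 2, 30, 0, 0, 0, 0, 0, 2, 30]'

```text
time_s: 28.9
tcp_pos: [0.538, 0.3144, 0.1115]
tool_rot: [0.0, 0.794, 0.607, -0.0]
ft_force: [-0.3, -0.4, -1.4]
gripper_width: 0.462
```

send_rows --plan '[0, 0, 0, 0, 0, 2, 30, 0, 0, 0, 0, 0, 2, 30]'

```text
time_s: 29.1
tcp_pos: [0.5381, 0.3144, 0.1075]
tool_rot: [0.0, 0.794, 0.607, 0.0]
ft_force: [-0.5, -0.1, -1.8]
gripper_width: 0.464
```

send_rows --plan '[0, 0, 0, 0, 0, 2, 30, 0, 0, 0, 0, 0, 2, 30]'

```text
time_s: 29.3
tcp_pos: [0.5382, 0.3144, 0.1033]
tool_rot: [0.0, 0.794, 0.607, 0.0]
ft_force: [0.1, -0.6, -1.7]
gripper_width: 0.464
```

send_rows --plan '[0, 0, 0, 0, 0, 2, 30, 0, 0, 0, 0, 0, 1, 30]'

```text
time_s: 29.5
tcp_pos: [0.5381, 0.3144, 0.0998]
tool_rot: [0.0, 0.794, 0.607, 0.0]
ft_force: [0.0, 0.4, -2.3]
gripper_width: 0.462
```

send_rows --plan '[0, 0, 0, 0, 0, 2, 30, 0, 0, 0, 0, 0, 2, 30]'

```text
time_s: 29.7
tcp_pos: [0.5382, 0.3144, 0.0963]
tool_rot: [0.0, 0.794, 0.607, 0.0]
ft_force: [-3.3, -1.6, 7.3]
gripper_width: 0.467
```

send_rows --plan '[0, 0, 0, 0, 0, 1, 30, 0, 0, 0, 0, 0, 1, 30]'

```text
time_s: 29.9
tcp_pos: [0.5382, 0.3145, 0.0957]
tool_rot: [0.0, 0.794, 0.608, 0.0]
ft_force: [-4.0, -2.6, 6.9]
gripper_width: 0.46
```

Contact at about 7 N. I ease off 2 mm and release.

send_rows --plan '[0, 0, 0, 0, 0, -1.5, 30, 0, 0, 0, 0, 0, -0.5, 30]'

```text
time_s: 30.1
tcp_pos: [0.5383, 0.3145, 0.0985]
tool_rot: [0.001, 0.794, 0.608, 0.001]
ft_force: [-0.3, -0.1, -0.4]
gripper_width: 0.462
```

send_rows --plan '[0, 0, 0, 0, 0, 0, 62, 0, 0, 0, 0, 0, 0, 62, 0, 0, 0, 0, 0, 0, 62, 0, 0, 0, 0, 0, 0, 62, 0, 0, 0, 0, 0, 0, 62]'

```text
time_s: 30.6
tcp_pos: [0.5386, 0.3146, 0.0981]
tool_rot: [0.001, 0.794, 0.608, 0.001]
ft_force: [-0.4, 0.5, 0.5]
gripper_width: 0.725
```

send_rows --plan '[0, 0, 0, 0, 0, -10, 62, 0, 0, 0, 0, 0, -20, 62, 0, 0, 0, 0, 0, -30, 62, 0, 0, 0, 0, 0, -30, 62, 0, 0, 0, 0, 0, -10, 62, 0, 0, 0, 0, 0, 0, 85]'

```text
time_s: 31.2
tcp_pos: [0.5381, 0.3145, 0.2037]
tool_rot: [0.001, 0.794, 0.608, 0.001]
ft_force: [0.3, 0.1, -0.1]
gripper_width: 0.873
```

```bash
python3 go.py .3994 -.3264 .19 16;python3 - <<'E'
from h import *
c=robot.capture('scene'); np.save('scene3.npy',c,allow_pickle=True); save('s4.png',cv2.resize(c['img'][110:260,400:520],None,fx=4,fy=4,interpolation=2))
E
```

```text
t 31.2 tcp [0.5381 0.3145 0.2037] psi -15.2 w 74.6 F [ 0.3  0.1 -0.1] q [ 0.34  0.56  1.23 -0.    1.35  0.61]
wz -0.544 tilt fix wx,wy [ 0.002 -0.001] shift mm [-577.8 -310.    13.7]
```

View pics/s4.png

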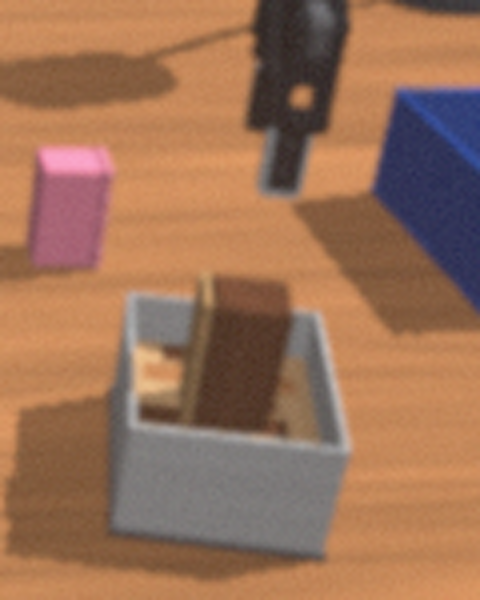

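The block stands upright in the middle of the tin (top at (245,285)) and stands well out of the rim. Next I fetch the flask back.

send_rows --plan '[0, 0, -0.136, 0, 0, 0, 85, 0, 0, -0.136, 0, 0, 0, 85, 0, 0, -0.136, 0, 0, 0, 85, 0, 0, -0.136, 0, 0, 0, 85, 0, 0, 0, 0, 0, 0, 85, 0, 0, 0, -22, -12, 0, 85, 0, 0, 0, -36, -19, 0, 85, 0, 0, 0, -42, -23, 0, 85]'

```text
time_s: 32.05
tcp_pos: [0.5113, 0.2028, 0.191]
tool_rot: [-0.005, 0.596, 0.803, -0.006]
ft_force: [2.0, -0.9, -0.8]
gripper_width: 0.995
```

send_rows --plan '[0, 0, 0, -42, -22.5, 0, 85, 0, 0, 0, -42, -22.5, 0, 85, 0, 0, 0, -42, -22.5, 0, 85, 0, 0, 0, -42, -22.5, 0, 85, 0, 0, 0, -42, -22.5, 0, 85, 0, 0, 0, -42, -22.5, 0, 85, 0, 0, 0, -42, -22.5, 0, 85, 0, 0, 0, -42, -22.5, 0, 85]'

```text
time_s: 32.85
tcp_pos: [0.4223, -0.1824, 0.1878]
tool_rot: [-0.009, 0.609, 0.793, -0.008]
ft_force: [0.8, -0.6, 0.0]
gripper_width: 0.992
```

```bash
python3 go.py .3994 -.3264 .19 16
```

```text
t 32.85 tcp [ 0.4223 -0.1824  0.1878] psi 15.0 w 84.7 F [ 0.8 -0.6  0. ] q [-0.65  0.23  1.75 -0.02  1.18 -0.91]
wz -0.017 tilt fix wx,wy [-0.024 -0.004] shift mm [-132.2  -61.7   -2.2]
```

send_rows --plan '[-0.024, -0.004, -0.017, -40, -19, 0, 85, 0, 0, 0, -38, -18, 0, 85, 0, 0, 0, -25, -12, 0, 85, 0, 0, 0, -9, -4, 0, 85, 0, 0, 0, 0, 0, 10, 85, 0, 0, 0, 0, 0, 20, 85, 0, 0, 0, 0, 0, 5, 85, 0, 0, 0, 0, 0, 0, 85]'

```text
time_s: 33.65
tcp_pos: [0.3962, -0.309, 0.1457]
tool_rot: [-0.004, 0.613, 0.79, 0.001]
ft_force: [-0.0, 0.6, -0.4]
gripper_width: 0.995
```

```bash
python3 go.py .3994 -.3264 .056 16
```

```text
t 33.65 tcp [ 0.3962 -0.309   0.1457] psi 14.4 w 85.0 F [-0.   0.6 -0.4] q [-0.9   0.36  1.69  0.    1.1  -1.15]
wz -0.028 tilt fix wx,wy [-0.003 -0.008] shift mm [-17.6  -1.7  89.7]
```

send_rows --plan '[-0.003, -0.008, -0.028, -17, -1.5, 0, 76, 0, 0, 0, 0, 0, 0, 76, 0, 0, 0, 0, 0, 10, 76, 0, 0, 0, 0, 0, 10, 76, 0, 0, 0, 0, 0, 0, 76]'

```text
time_s: 34.15
tcp_pos: [0.4002, -0.3221, 0.1249]
tool_rot: [-0.0, 0.601, 0.799, 0.001]
ft_force: [-0.2, 0.6, -0.6]
gripper_width: 0.892
```

```bash
python3 go.py .3994 -.3264 .056 16
```

```text
t 34.15 tcp [ 0.4002 -0.3221  0.1249] psi 16.1 w 76.2 F [-0.2  0.6 -0.6] q [-0.91  0.41  1.68  0.    1.05 -1.19]
wz 0.001 tilt fix wx,wy [ 0.001 -0.001] shift mm [-3.9 -1.9 68.9]
```

send_rows --plan '[0, 0, 0, -3.5, -2, 5, 76, 0, 0, 0, 0, 0, 18, 76, 0, 0, 0, 0, 0, 22, 76, 0, 0, 0, 0, 0, 18, 76, 0, 0, 0, 0, 0, 5, 76, 0, 0, 0, 0, 0, 0, 76]'

```text
time_s: 34.75
tcp_pos: [0.3992, -0.3266, 0.0542]
tool_rot: [0.0, 0.602, 0.799, 0.0]
ft_force: [0.3, -0.7, 0.3]
gripper_width: 0.89
```

```bash
python3 go.py .3994 -.3264 .056 16
```

```text
t 34.75 tcp [ 0.3992 -0.3266  0.0542] psi 16.0 w 76.0 F [ 0.3 -0.7  0.3] q [-0.91  0.52  1.73  0.    0.89 -1.19]
wz 0.0 tilt fix wx,wy [0.001 0.   ] shift mm [ 0.1  0.2 -1.8]
```

send_rows --plan '[0, 0, 0, 0, 0, 0, 42, 0, 0, 0, 0, 0, 0, 42, 0, 0, 0, 0, 0, 0, 42, 0, 0, 0, 0, 0, 0, 42, 0, 0, 0, 0, 0, 0, 42]'

```text
time_s: 35.25
tcp_pos: [0.3999, -0.3275, 0.0567]
tool_rot: [0.002, 0.602, 0.799, -0.0]
ft_force: [0.6, 0.5, -2.3]
gripper_width: 0.605
```

```bash
python3 go.py .3994 -.3264 .056 16
```

```text
t 35.25 tcp [ 0.3999 -0.3275  0.0567] psi 16.0 w 51.7 F [ 0.6  0.5 -2.3] q [-0.91  0.52  1.73  0.    0.89 -1.19]
wz 0.0 tilt fix wx,wy [0.003 0.004] shift mm [ 1.2 -0.2  0.7]
```

send_rows --plan '[0, 0, 0, 0, 0, -15, 42, 0, 0, 0, 0, 0, -28, 42, 0, 0, 0, 0, 0, -35, 42, 0, 0, 0, 0, 0, -35, 42, 0, 0, 0, 0, 0, -15, 42, 0, 0, 0, 0, 0, 0, 42]'

```text
time_s: 35.85
tcp_pos: [0.3988, -0.3263, 0.1889]
tool_rot: [0.001, 0.602, 0.799, 0.0]
ft_force: [-0.2, 0.4, -1.8]
gripper_width: 0.604
```

```bash
python3 go.py .5835 .055 .18 15.4
```

```text
t 35.85 tcp [ 0.3988 -0.3263  0.1889] psi 16.0 w 51.6 F [-0.2  0.4 -1.8] q [-0.91  0.34  1.6   0.    1.2  -1.19]
wz 0.011 tilt fix wx,wy [0.001 0.001] shift mm [318.6 279.3   8.9]
```

send_rows --plan '[0, 0, 0.011, 15, 13, 0, 42, 0, 0, 0, 25, 22, 0, 42, 0, 0, 0, 30, 26.3, 0, 42, 0, 0, 0, 30, 26.3, 0, 42, 0, 0, 0, 30, 26.3, 0, 42, 0, 0, 0, 30, 26.3, 0, 42, 0, 0, 0, 30, 26.3, 0, 42, 0, 0, 0, 30, 26.3, 0, 42]'

```text
time_s: 36.65
tcp_pos: [0.527, -0.0561, 0.18]
tool_rot: [-0.004, 0.61, 0.793, -0.001]
ft_force: [0.6, -0.6, -2.2]
gripper_width: 0.603
```

send_rows --plan '[0, 0, 0, 30, 26.3, 0, 42, 0, 0, 0, 25, 22, 0, 42, 0, 0, 0, 17, 15, 0, 42, 0, 0, 0, 6, 5, 0, 42, 0, 0, 0, 0, 0, 0, 42, 0, 0, 0, 0, 0, 0, 42]'

```text
time_s: 37.25
tcp_pos: [0.5725, 0.0449, 0.172]
tool_rot: [-0.009, 0.608, 0.794, -0.003]
ft_force: [0.6, 0.1, -1.6]
gripper_width: 0.604
```

```bash
python3 go.py .5835 .055 .075 15.4
```

```text
t 37.25 tcp [0.5725 0.0449 0.172 ] psi 15.2 w 51.6 F [ 0.6  0.1 -1.6] q [-0.13  0.49  1.43  0.    1.25 -0.39]
wz -0.004 tilt fix wx,wy [-0.017 -0.01 ] shift mm [ 6.8 13.3 97. ]
```

send_rows --plan '[-0.017, -0.01, -0.004, 6.5, 13, 0, 42, 0, 0, 0, 0, 0, 15, 42, 0, 0, 0, 0, 0, 25, 42, 0, 0, 0, 0, 0, 25, 42, 0, 0, 0, 0, 0, 20, 42, 0, 0, 0, 0, 0, 5, 42, 0, 0, 0, 0, 0, 0, 42]'

```text
time_s: 37.95
tcp_pos: [0.5872, 0.0514, 0.0802]
tool_rot: [0.005, 0.609, 0.794, 0.003]
ft_force: [0.1, -0.3, -1.7]
gripper_width: 0.609
```

```bash
python3 go.py .5835 .055 .065 15.4
```

```text
t 37.95 tcp [0.5872 0.0514 0.0802] psi 15.0 w 52.0 F [ 0.1 -0.3 -1.7] q [-0.11  0.61  1.49 -0.    1.03 -0.37]
wz -0.006 tilt fix wx,wy [0.01  0.004] shift mm [ 4.5 -2.6 15.2]
```

send_rows --plan '[0.01, 0.004, -0.006, 4.5, -2.6, 4, 42, 0, 0, 0, 0, 0, 6, 42, 0, 0, 0, 0, 0, 3, 42, 0, 0, 0, 0, 0, 1, 42]'

```text
time_s: 38.35
tcp_pos: [0.585, 0.0551, 0.0682]
tool_rot: [0.002, 0.606, 0.795, 0.001]
ft_force: [-0.0, 0.1, -1.5]
gripper_width: 0.605
```

```bash
python3 go.py .5835 .055 .065 15.4
```

```text
t 38.35 tcp [0.585  0.0551 0.0682] psi 15.4 w 51.7 F [-0.   0.1 -1.5] q [-0.11  0.63  1.5  -0.    1.01 -0.37]
wz -0.0 tilt fix wx,wy [0.004 0.002] shift mm [ 0.3 -1.5  3.2]
```

send_rows --plan '[0.004, 0.002, 0, 0, -1.5, 2, 42, 0, 0, 0, 0, 0, 1.5, 42]'

```text
time_s: 38.55
tcp_pos: [0.5838, 0.0546, 0.065]
tool_rot: [0.0, 0.606, 0.795, 0.0]
ft_force: [0.4, -0.4, -2.3]
gripper_width: 0.607
```

send_rows --plan '[0, 0, 0, 0, 0, 1.5, 42, 0, 0, 0, 0, 0, 1, 42]'

```text
time_s: 38.75
tcp_pos: [0.5839, 0.0547, 0.0634]
tool_rot: [0.0, 0.606, 0.795, 0.0]
ft_force: [-6.2, 2.5, 15.2]
gripper_width: 0.604
```

Landed at z=0.0634. I release, lift and turn for the can.

send_rows --plan '[0, 0, 0, 0, 0, -0.5, 42, 0, 0, 0, 0, 0, 0, 78, 0, 0, 0, 0, 0, 0, 78, 0, 0, 0, 0, 0, 0, 78, 0, 0, 0, 0, 0, 0, 78, 0, 0, 0, 0, 0, -15, 78, 0, 0, 0, 0, 0, -35, 78, 0, 0, 0, 0, 0, -45, 78]'

```text
time_s: 39.55
tcp_pos: [0.5815, 0.0547, 0.156]
tool_rot: [-0.004, 0.606, 0.795, -0.003]
ft_force: [0.7, -0.1, 0.3]
gripper_width: 0.912
```

send_rows --plan '[0, 0, 0, 0, 0, -30, 85, 0, 0, 0.148, 0, 0, 0, 85, 0, 0, 0.148, 0, 0, 0, 85, 0, 0, 0.148, 0, 0, 0, 85, 0, 0, 0.148, 0, 0, 0, 85, 0, 0, 0.148, 0, 0, 0, 85, 0, 0, 0.148, 0, 0, 0, 85, 0, 0, 0.148, 0, 0, 0, 85]'

```text
time_s: 40.35
tcp_pos: [0.584, 0.0545, 0.1948]
tool_rot: [0.001, 0.924, 0.383, 0.001]
ft_force: [0.2, 0.9, -0.3]
gripper_width: 0.998
```

send_rows --plan '[0, 0, 0.148, 0, 0, 0, 85, 0, 0, 0.148, 0, 0, 0, 85, 0, 0, 0.148, 0, 0, 0, 85, 0, 0, 0.1, 0, 0, 0, 85, 0, 0, 0, 0, 0, 0, 85]'

```text
time_s: 40.85
tcp_pos: [0.584, 0.0544, 0.1944]
tool_rot: [0.0, 0.993, 0.114, 0.001]
ft_force: [0.4, -0.4, -0.0]
gripper_width: 0.999
```

```bash
python3 go.py .486 -.302 .19 -77.8
```

```text
t 40.85 tcp [0.584  0.0544 0.1944] psi -76.9 w 85.3 F [ 0.4 -0.4 -0. ] q [-0.11  0.48  1.37  0.    1.28  1.24]
wz 0.015 tilt fix wx,wy [ 0.001 -0.003] shift mm [-171.1  327.7    4.4]
```

send_rows --plan '[0, 0, 0.015, -10, 19, 0, 85, 0, 0, 0, -16, 31, 0, 85, 0, 0, 0, -20, 38, 0, 85, 0, 0, 0, -20, 38, 0, 85, 0, 0, 0, -20, 38, 0, 85, 0, 0, 0, -20, 38, 0, 85, 0, 0, 0, -20, 38, 0, 85, 0, 0, 0, -20, 38, 0, 85]'

```text
time_s: 41.65
tcp_pos: [0.5024, -0.2555, 0.1942]
tool_rot: [0.0, 0.992, 0.123, 0.002]
ft_force: [0.0, 0.0, 0.6]
gripper_width: 0.995
```

send_rows --plan '[0, 0, 0, -16, 31, 0, 85, 0, 0, 0, -9, 18, 5, 85, 0, 0, 0, -3, 7, 10, 85, 0, 0, 0, 0, 0, 15, 85, 0, 0, 0, 0, 0, 0, 85, 0, 0, 0, 0, 0, 0, 85]'

```text
time_s: 42.25
tcp_pos: [0.4867, -0.3231, 0.1622]
tool_rot: [0.0, 0.992, 0.127, 0.002]
ft_force: [0.1, -0.8, 0.2]
gripper_width: 0.997
```

```bash
python3 go.py .4863 -.301 .0565 -77.8
```

```text
t 42.25 tcp [ 0.4867 -0.3231  0.1622] psi -75.4 w 85.1 F [ 0.1 -0.8  0.2] q [-0.79  0.51  1.42  0.    1.21  0.53]
wz 0.043 tilt fix wx,wy [ 0.001 -0.004] shift mm [  4.3 -21.6 105.7]
```

send_rows --plan '[0.001, -0.004, 0.043, 4.3, -21, 0, 85, 0, 0, 0, 0, 0, 0, 85, 0, 0, 0, 0, 0, 15, 85, 0, 0, 0, 0, 0, 15, 85, 0, 0, 0, 0, 0, 0, 85]'

```text
time_s: 42.75
tcp_pos: [0.4879, -0.3, 0.1346]
tool_rot: [0.002, 0.994, 0.11, 0.002]
ft_force: [0.4, 0.3, 0.4]
gripper_width: 0.998
```

```bash
python3 go.py .4863 -.301 .0565 -77.8
```

```text
t 42.75 tcp [ 0.4879 -0.3     0.1346] psi -77.4 w 85.2 F [0.4 0.3 0.4] q [-0.76  0.51  1.49  0.    1.13  0.59]
wz 0.008 tilt fix wx,wy [ 0.005 -0.003] shift mm [-1.7  0.7 78.1]
```

send_rows --plan '[0.005, -0.003, 0.008, -2, 0.7, 5, 85, 0, 0, 0, 0, 0, 20, 85, 0, 0, 0, 0, 0, 25, 85, 0, 0, 0, 0, 0, 20, 85, 0, 0, 0, 0, 0, 7, 85, 0, 0, 0, 0, 0, 0, 85]'

```text
time_s: 43.35
tcp_pos: [0.4883, -0.3039, 0.0598]
tool_rot: [0.003, 0.994, 0.107, 0.003]
ft_force: [0.4, -0.8, 0.3]
gripper_width: 0.995
```

```bash
python3 go.py .4863 -.301 .0565 -77.8
```

```text
t 43.35 tcp [ 0.4883 -0.3039  0.0598] psi -77.7 w 85.0 F [ 0.4 -0.8  0.3] q [-0.76  0.61  1.55  0.    0.97  0.6 ]
wz 0.002 tilt fix wx,wy [ 0.006 -0.004] shift mm [-1.3 -3.3  3.3]
```

send_rows --plan '[0, 0, 0, 0, 0, 0, 45, 0, 0, 0, 0, 0, 0, 45, 0, 0, 0, 0, 0, 0, 45, 0, 0, 0, 0, 0, 0, 45, 0, 0, 0, 0, 0, 0, 45]'

```text
time_s: 43.85
tcp_pos: [0.4894, -0.3049, 0.0632]
tool_rot: [0.004, 0.994, 0.107, 0.004]
ft_force: [0.6, -0.2, -2.3]
gripper_width: 0.646
```

```bash
python3 go.py .4863 -.301 .0565 -77.8
```

```text
t 43.85 tcp [ 0.4894 -0.3049  0.0632] psi -77.7 w 55.1 F [ 0.6 -0.2 -2.3] q [-0.76  0.61  1.54  0.    0.98  0.6 ]
wz 0.002 tilt fix wx,wy [ 0.01  -0.007] shift mm [-2.2 -4.5  6.7]
```

send_rows --plan '[0.01, -0.007, 0, 0, 0, -15, 45, 0, 0, 0, 0, 0, -28, 45, 0, 0, 0, 0, 0, -22, 45, 0, 0, 0, 0, 0, 0, 45]'

```text
time_s: 44.25
tcp_pos: [0.4887, -0.3044, 0.1294]
tool_rot: [-0.001, 0.994, 0.107, -0.001]
ft_force: [-0.1, 0.2, -2.5]
gripper_width: 0.647
```

```bash
python3 go.py .5388 -.0134 .13 -77.8
```

```text
t 44.25 tcp [ 0.4887 -0.3044  0.1294] psi -77.7 w 55.2 F [-0.1  0.2 -2.5] q [-0.76  0.53  1.48  0.    1.14  0.6 ]
wz 0.002 tilt fix wx,wy [-0.003  0.002] shift mm [ 110.4 -273.9   -0.6]
```

send_rows --plan '[0, 0, 0, 7, -17, 0, 45, 0, 0, 0, 11, -28, 0, 45, 0, 0, 0, 14, -35, 0, 45, 0, 0, 0, 14, -35, 0, 45, 0, 0, 0, 14, -35, 0, 45, 0, 0, 0, 14, -35, 0, 45, 0, 0, 0, 14, -35, 0, 45, 0, 0, 0, 12, -30, 0, 45]'

```text
time_s: 45.05
tcp_pos: [0.5298, -0.0252, 0.1203]
tool_rot: [-0.005, 0.994, 0.105, -0.006]
ft_force: [0.4, -0.3, -1.8]
gripper_width: 0.645
```

send_rows --plan '[0, 0, 0, 8, -20, 0, 45, 0, 0, 0, 2, -5, 0, 45, 0, 0, 0, 0, 0, 0, 45, 0, 0, 0, 0, 0, 0, 45]'

```text
time_s: 45.45
tcp_pos: [0.5316, 0.0083, 0.1162]
tool_rot: [-0.006, 0.994, 0.108, -0.01]
ft_force: [1.0, 0.1, -2.3]
gripper_width: 0.646
```

```bash
python3 go.py .5388 -.0134 .07 -77.8
```

```text
t 45.45 tcp [0.5316 0.0083 0.1162] psi -77.6 w 55.1 F [ 1.   0.1 -2.3] q [-0.21  0.47  1.62  0.01  1.08  1.14]
wz 0.003 tilt fix wx,wy [-0.015  0.018] shift mm [ 2.4 22.8 46.2]
```

send_rows --plan '[-0.015, 0.018, 0.003, 2.4, 22, 0, 45, 0, 0, 0, 0, 0, 0, 45, 0, 0, 0, 0, 0, 10, 45, 0, 0, 0, 0, 0, 10, 45, 0, 0, 0, 0, 0, 0, 45]'

```text
time_s: 45.95
tcp_pos: [0.5373, -0.0157, 0.0927]
tool_rot: [-0.0, 0.995, 0.104, -0.001]
ft_force: [0.4, 0.5, -2.7]
gripper_width: 0.643
```

```bash
python3 go.py .5388 -.0134 .07 -77.8
```

```text
t 45.95 tcp [ 0.5373 -0.0157  0.0927] psi -78.1 w 54.9 F [ 0.4  0.5 -2.7] q [-0.25  0.5   1.64 -0.    1.01  1.12]
wz -0.004 tilt fix wx,wy [-0.     0.002] shift mm [ 1.9 -1.9 22.7]
```

send_rows --plan '[0, 0, 0, 1.5, -1.5, 3, 45, 0, 0, 0, 0, 0, 7, 45, 0, 0, 0, 0, 0, 6, 45, 0, 0, 0, 0, 0, 3, 45, 0, 0, 0, 0, 0, 0, 45]'

```text
time_s: 46.45
tcp_pos: [0.5382, -0.013, 0.0714]
tool_rot: [-0.0, 0.995, 0.104, -0.002]
ft_force: [-0.4, -0.1, -2.4]
gripper_width: 0.645
```

send_rows --plan '[0, 0, 0, 0, 0, 1.5, 45, 0, 0, 0, 0, 0, 1, 45]'

```text
time_s: 46.65
tcp_pos: [0.5391, -0.0129, 0.0703]
tool_rot: [-0.0, 0.995, 0.104, -0.0]
ft_force: [-3.6, 3.1, 12.6]
gripper_width: 0.647
```

The can has landed at (0.539,-0.013). I release it; the jar is next.

send_rows --plan '[0, 0, 0, 0, 0, -0.5, 45, 0, 0, 0, 0, 0, 0, 80, 0, 0, 0, 0, 0, 0, 80, 0, 0, 0, 0, 0, 0, 80, 0, 0, 0, 0, 0, 0, 80, 0, 0, 0, 0, 0, -15, 80, 0, 0, 0, 0, 0, -35, 80, 0, 0, 0, 0, 0, -45, 80]'

```text
time_s: 47.45
tcp_pos: [0.537, -0.0127, 0.1639]
tool_rot: [-0.002, 0.995, 0.104, -0.005]
ft_force: [-0.5, -0.2, -0.8]
gripper_width: 0.936
```

send_rows --plan '[0, 0, 0, 0, 0, -30, 85, 0, 0, -0.148, 0, 0, 0, 85, 0, 0, -0.148, 0, 0, 0, 85, 0, 0, -0.148, 0, 0, 0, 85, 0, 0, -0.148, 0, 0, 0, 85, 0, 0, -0.148, 0, 0, 0, 85, 0, 0, -0.148, 0, 0, 0, 85, 0, 0, -0.148, 0, 0, 0, 85]'

```text
time_s: 48.25
tcp_pos: [0.5394, -0.0134, 0.2023]
tool_rot: [0.001, 0.807, 0.59, 0.001]
ft_force: [0.6, 0.3, -0.0]
gripper_width: 0.995
```

send_rows --plan '[0, 0, -0.148, 0, 0, 0, 85, 0, 0, -0.148, 0, 0, 0, 85, 0, 0, -0.148, 0, 0, 0, 85, 0, 0, -0.08, 0, 0, 0, 85, 0, 0, 0, 0, 0, 0, 85]'

```text
time_s: 48.75
tcp_pos: [0.5392, -0.0135, 0.2021]
tool_rot: [0.001, 0.622, 0.783, 0.0]
ft_force: [0.0, 0.3, -0.6]
gripper_width: 0.997
```

```bash
python3 go.py .5747 -.2876 .19 12.2
```

```text
t 48.75 tcp [ 0.5392 -0.0135  0.2021] psi 13.1 w 85.1 F [ 0.   0.3 -0.6] q [-0.24  0.37  1.51 -0.    1.25 -0.47]
wz 0.015 tilt fix wx,wy [0.001 0.001] shift mm [-275.4  -23.2   12.1]
```

send_rows --plan '[0, 0, 0.015, -20, -2, 0, 85, 0, 0, 0, -33, -3, 0, 85, 0, 0, 0, -42, -3.5, 0, 85, 0, 0, 0, -42, -3.5, 0, 85, 0, 0, 0, -42, -3.5, 0, 85, 0, 0, 0, -38, -3, 0, 85, 0, 0, 0, -28, -3, 0, 85, 0, 0, 0, -12, -1, 0, 85]'

```text
time_s: 49.55
tcp_pos: [0.5705, -0.2775, 0.2019]
tool_rot: [0.001, 0.635, 0.773, 0.0]
ft_force: [0.3, -0.3, -0.0]
gripper_width: 0.996
```

send_rows --plan '[0, 0, 0, 0, 0, 0, 85, 0, 0, 0, 0, 0, 10, 85, 0, 0, 0, 0, 0, 20, 85, 0, 0, 0, 0, 0, 10, 85, 0, 0, 0, 0, 0, 0, 85]'

```text
time_s: 50.05
tcp_pos: [0.5707, -0.2731, 0.1592]
tool_rot: [-0.0, 0.635, 0.773, 0.001]
ft_force: [-0.3, -0.3, -0.1]
gripper_width: 0.996
```

```bash
python3 go.py .5747 -.2876 .0625 12.2
```

```text
t 50.05 tcp [ 0.5707 -0.2731  0.1592] psi 11.2 w 85.1 F [-0.3 -0.3 -0.1] q [-0.63  0.61  1.25  0.    1.27 -0.83]
wz -0.018 tilt fix wx,wy [ 0.001 -0.001] shift mm [-15.    0.8  96.7]
```

send_rows --plan '[0, 0, -0.018, -15, 1, 0, 85, 0, 0, 0, 0, 0, 0, 85, 0, 0, 0, 0, 0, 15, 85, 0, 0, 0, 0, 0, 15, 85, 0, 0, 0, 0, 0, 0, 85]'

```text
time_s: 50.55
tcp_pos: [0.5759, -0.2838, 0.1311]
tool_rot: [0.001, 0.627, 0.779, 0.001]
ft_force: [-0.3, 1.3, 0.7]
gripper_width: 0.995
```

```bash
python3 go.py .5747 -.2876 .0615 12.2
```

```text
t 50.55 tcp [ 0.5759 -0.2838  0.1311] psi 12.3 w 84.9 F [-0.3  1.3  0.7] q [-0.64  0.66  1.25  0.    1.23 -0.86]
wz 0.002 tilt fix wx,wy [0.003 0.   ] shift mm [-3.5 -2.  69.6]
```

send_rows --plan '[0.003, 0, 0, -3.5, -2.5, 5, 85, 0, 0, 0, 0, 0, 18, 85, 0, 0, 0, 0, 0, 22, 85, 0, 0, 0, 0, 0, 18, 85, 0, 0, 0, 0, 0, 6, 85, 0, 0, 0, 0, 0, 0, 85]'

```text
time_s: 51.15
tcp_pos: [0.576, -0.2882, 0.0654]
tool_rot: [0.004, 0.627, 0.779, -0.0]
ft_force: [-0.7, 0.8, 0.5]
gripper_width: 0.995
```

```bash
python3 go.py .5747 -.2876 .0615 12.2
```

```text
t 51.15 tcp [ 0.576  -0.2882  0.0654] psi 12.3 w 84.9 F [-0.7  0.8  0.5] q [-0.65  0.74  1.3  -0.    1.09 -0.86]
wz 0.002 tilt fix wx,wy [0.005 0.006] shift mm [ 0.9 -1.1  3.9]
```

send_rows --plan '[0, 0, 0, 0, 0, 0, 50, 0, 0, 0, 0, 0, 0, 50, 0, 0, 0, 0, 0, 0, 50, 0, 0, 0, 0, 0, 0, 50, 0, 0, 0, 0, 0, 0, 50]'

```text
time_s: 51.65
tcp_pos: [0.5768, -0.2889, 0.0686]
tool_rot: [0.006, 0.627, 0.779, -0.0]
ft_force: [0.2, -0.1, -1.7]
gripper_width: 0.68
```

```bash
python3 go.py .5747 -.2876 .0615 12.2
```

```text
t 51.65 tcp [ 0.5768 -0.2889  0.0686] psi 12.3 w 58.0 F [ 0.2 -0.1 -1.7] q [-0.65  0.73  1.3  -0.    1.1  -0.86]
wz 0.002 tilt fix wx,wy [0.007 0.009] shift mm [ 1.7 -1.8  7.1]
```

send_rows --plan '[0.007, 0.009, 0, 0, 0, -15, 50, 0, 0, 0, 0, 0, -28, 50, 0, 0, 0, 0, 0, -22, 50, 0, 0, 0, 0, 0, 0, 50]'

```text
time_s: 52.05
tcp_pos: [0.5761, -0.2881, 0.134]
tool_rot: [-0.002, 0.627, 0.779, 0.0]
ft_force: [0.5, -0.8, -2.0]
gripper_width: 0.674
```

```bash
python3 go.py .6115 -.0575 .14 12.2
```

```text
t 52.05 tcp [ 0.5761 -0.2881  0.134 ] psi 12.3 w 57.5 F [ 0.5 -0.8 -2. ] q [-0.65  0.66  1.23  0.    1.25 -0.86]
wz 0.002 tilt fix wx,wy [-0.002 -0.003] shift mm [217.9  83.4  -6. ]
```

send_rows --plan '[0, 0, 0, 14, 5, -3, 50, 0, 0, 0, 25, 10, -1, 50, 0, 0, 0, 32, 12, -1, 50, 0, 0, 0, 35, 13.5, -1, 50, 0, 0, 0, 35, 13.5, 0, 50, 0, 0, 0, 30, 12, 0, 50, 0, 0, 0, 20, 8, 0, 50, 0, 0, 0, 8, 3, 0, 50]'

```text
time_s: 52.85
tcp_pos: [0.6057, -0.0628, 0.1307]
tool_rot: [-0.009, 0.628, 0.778, -0.001]
ft_force: [0.1, -1.1, -3.1]
gripper_width: 0.675
```

send_rows --plan '[0, 0, 0, 0, 0, 0, 50, 0, 0, 0, 0, 0, 0, 50]'

```text
time_s: 53.05
tcp_pos: [0.605, -0.0616, 0.1292]
tool_rot: [-0.01, 0.627, 0.779, -0.002]
ft_force: [-0.1, -1.0, -2.5]
gripper_width: 0.677
```

```bash
python3 go.py .6115 -.0575 .08 12.2
```

```text
t 53.05 tcp [ 0.605  -0.0616  0.1292] psi 12.4 w 57.8 F [-0.1 -1.  -2.5] q [-0.3   0.6   1.36  0.    1.2  -0.51]
wz 0.003 tilt fix wx,wy [-0.015 -0.014] shift mm [ 2.6  7.2 49.2]
```

send_rows --plan '[-0.015, -0.014, 0, 2.5, 7, 0, 50, 0, 0, 0, 0, 0, 0, 50, 0, 0, 0, 0, 0, 15, 50, 0, 0, 0, 0, 0, 15, 50, 0, 0, 0, 0, 0, 10, 50, 0, 0, 0, 0, 0, 0, 50]'

```text
time_s: 53.65
tcp_pos: [0.6121, -0.062, 0.0878]
tool_rot: [0.002, 0.629, 0.777, 0.0]
ft_force: [0.6, 0.2, -2.4]
gripper_width: 0.676
```

```bash
python3 go.py .6115 -.0575 .076 12.2
```

```text
t 53.65 tcp [ 0.6121 -0.062   0.0878] psi 12.0 w 57.7 F [ 0.6  0.2 -2.4] q [-0.29  0.65  1.39 -0.    1.1  -0.5 ]
wz -0.003 tilt fix wx,wy [0.002 0.003] shift mm [ 4.5  0.4 11.8]
```

send_rows --plan '[0.002, 0.003, -0.003, 4, 0, 2, 50, 0, 0, 0, 0, 0, 4, 50, 0, 0, 0, 0, 0, 3, 50, 0, 0, 0, 0, 0, 0, 50]'

```text
time_s: 54.05
tcp_pos: [0.6119, -0.0584, 0.0798]
tool_rot: [0.001, 0.628, 0.778, 0.001]
ft_force: [0.7, -0.2, -2.5]
gripper_width: 0.673
```

send_rows --plan '[0, 0, 0, 0, 0, 1.5, 50, 0, 0, 0, 0, 0, 1, 50]'

```text
time_s: 54.25
tcp_pos: [0.6122, -0.0585, 0.0776]
tool_rot: [0.002, 0.628, 0.778, 0.001]
ft_force: [0.4, 0.0, -2.0]
gripper_width: 0.675
```

send_rows --plan '[0, 0, 0, 0, 0, 1.5, 50, 0, 0, 0, 0, 0, 0.5, 50]'

```text
time_s: 54.45
tcp_pos: [0.6124, -0.0586, 0.076]
tool_rot: [0.002, 0.628, 0.778, 0.001]
ft_force: [-1.4, -0.1, 3.3]
gripper_width: 0.675
```

The jar has landed. I release it, lift, and back away.

send_rows --plan '[0, 0, 0, 0, 0, 0, 85, 0, 0, 0, 0, 0, 0, 85, 0, 0, 0, 0, 0, 0, 85, 0, 0, 0, 0, 0, 0, 85, 0, 0, 0, 0, 0, -15, 85, 0, 0, 0, 0, 0, -35, 85, 0, 0, 0, 0, 0, -45, 85, 0, 0, 0, 0, 0, -45, 85]'

```text
time_s: 55.25
tcp_pos: [0.6099, -0.058, 0.2182]
tool_rot: [-0.002, 0.628, 0.778, -0.001]
ft_force: [0.7, -0.6, 0.4]
gripper_width: 0.995
```

send_rows --plan '[0, 0, 0, 0, 0, -20, 85, 0, 0, 0, -25, 0, 0, 85, 0, 0, 0, -40, 0, 0, 85, 0, 0, 0, -45, 0, 0, 85, 0, 0, 0, -45, 0, 0, 85, 0, 0, 0, -45, 0, 0, 85, 0, 0, 0, -25, 0, 0, 85, 0, 0, 0, 0, 0, 0, 85]'

```text
time_s: 56.05
tcp_pos: [0.6601, -0.285, 0.2611]
tool_rot: [0.01, 0.627, 0.779, 0.003]
ft_force: [0.1, -0.1, -0.3]
gripper_width: 0.997
```

```bash
python3 go.py .5 -.3 .2 12.2; python3 - <<'E'
from h import *
c=robot.capture('top'); np.save('topF.npy',c,allow_pickle=True)
t=np.load('top0.npy',allow_pickle=True).item()['img']
f=lambda i:cv2.resize(i[140:230,280:380],None,fx=6,fy=6,interpolation=cv2.INTER_CUBIC)
save('tf.png',f(c['img']))
s=robot.capture('scene'); save('sf.png',cv2.resize(s['img'][120:280,240:500],None,fx=3,fy=3,interpolation=2))
# displacement start->now of each container top, by patch matching
h=(slice(0,None),)
for n,(u,v,r),z in(('jar',(347,165,11),.112),('can',(331,191,11),.108),('flask',(305,176,11),.1)):
    a=cv2.resize(t[v-r:v+r,u-r:u+r],None,fx=5,fy=5,interpolation=2); R2=r+7
    b=cv2.resize(c['img'][v-R2:v+R2,u-R2:u+R2],None,fx=5,fy=5,interpolation=2)
    m=cv2.matchTemplate(b,a,cv2.TM_CCOEFF_NORMED); _,mx,_,l=cv2.minMaxLoc(m); d=(np.array(l)-35)/5
    print(n,round(mx,3),'move mm',(1000*(onz(c,u+d[0],v+d[1],z)-onz(c,u,v,z))[:2]).round(1))
E
```

```text
t 56.05 tcp [ 0.6601 -0.285   0.2611] psi 12.4 w 85.2 F [ 0.1 -0.1 -0.3] q [-0.57  0.77  0.72  0.    1.63 -0.79]
wz 0.003 tilt fix wx,wy [0.017 0.011] shift mm [  19.2 -159.7   61.1]
jar 0.989 move mm [-0.  -1.7]
can 0.949 move mm [0.  3.8]
flask 0.986 move mm [-1.7 -1.1]
```

View pics/tf.png

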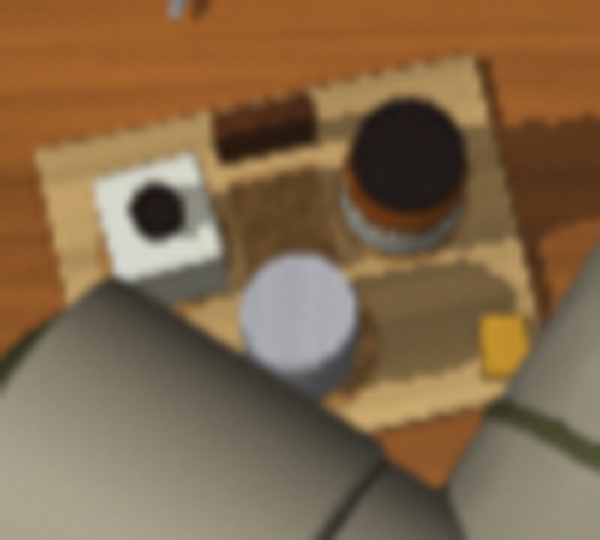

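View pics/sf.png

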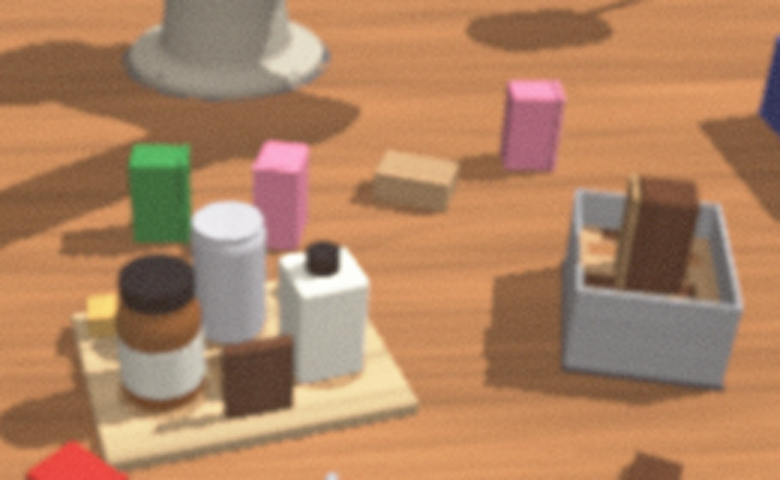

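All three are upright on their spots (jar crop (408,155), can (300,310), flask (157,212)). The measured shifts are 1.7, 3.8 and 2.0 mm. The block is upright in the tin, and the arm is clear. I hand in.

```bash
python3 -c "
from workcell import robot
s=robot.read_state(); print(s['joint_vel'].round(3)); print(robot.sign_off())"
```

```text
[ 0.033 -0.022  0.03   0.005 -0.005  0.005]
the job is handed in; nothing more can be done
None
```

I moved the jar, can and flask to the mat, then stood the sanding block in the tin. Afterwards I put all three back on the board and handed the job in at about 56 s of the 138 s; no verdict was given.

- **Containers:** the last pictures show all three upright. Compared with the first picture, the jar is about 1.7 mm off, the can about 3.8 mm and the flask about 2.0 mm, against the 15 mm allowed. The arm partly hid the foot of the can and the flask in the top view, but the scene view shows both clearly.
- **Block:** it stands upright near the middle of the tin. I let it go with the gripper about 1 mm from the tin centre I had measured. The highest force I read while lowering it was about 7 N, against the 40 N limit.
- **Arm:** it was clear of everything at the end, with wrist forces near zero and the joints still settling at about 0.03 rad/s.

No check failed. The top and scene views differed by up to 4 mm on the starting positions. The gripper also drifted up a few millimetres while closing, so I set each object down by force where I could not trust the height.

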